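# Hang the drill-bit rack on two hooks and press both ends home

### The arm

A 6-joint arm with a two-finger parallel gripper is mounted at the origin on the work surface. World frame = base frame: x ahead of the robot, y to its left, z up, the work surface at z = 0. Lengths are in m, angles in degrees, forces in N, time in s.
With the tool pointing down it reaches from about 0.35 to 0.875 m from the base axis. Payload 4.2 kg.
Tool frame: the origin (TCP) lies on the centre line of the jaws, within the pads' length; the fingertips stand 11 mm ahead of it and the grasp point (between the pads) lies 8 mm behind it; y points along the fingers, z is the direction in which the jaws open and shut, and the axes are right-handed (so a half turn about y gives the same grasp; the last joint's range is limited). The gripper opens to 87 mm and grips with 3 to 60 N. Pads are 19 mm wide; open, the fingers measure 117 mm over their backs; the gripper's body (75 mm by 190 mm) begins 51 mm behind the grasp point.
Start: joints at [89.931, 22.042, 0.453, 0, -68.411, -14.817], TCP at [0.161, 0.604, 0.234] pointing down, gripper open.
Joint ranges: [-179.83, 179.83], [-69.29, 118.12], [-61.27, 80.66], [-181.25, 117.63], [-171.15, -9.14], [-177.46, 177.46]. Speed limits (degrees/s): [159.86, 159.86, 180, 180, 180, 180].

### API

Orientations are given as a 3x3 rotation matrix whose columns are the frame's x, y, z axes.
In Python, from station import r, optics gives the robot as it stands. The module is installed in compiled form; this text tells all that it offers.
- The arm moves only by the tool step_arm, never from a script. Its argument "moves" is a list that holds one entry, the list of rows, each a list of 7 numbers: the turn, a rotation vector about the tool's x, y, z in rad, then the shift along the tool's x, y, z in cm, then the opening in per cent of the stroke, from 0 (shut) to 100 (fully open). A call has exactly 5 rows; each row is the pose to reach, as a shift and turn from the pose commanded when the call began, along the tool's axes at that moment; what a row does not reach only later rows make up. A row lasts 1/12 s, in which the tool goes at most 41.7 mm and 7.16 degrees, less where a joint would pass 70% of its speed; a pose out of reach is approached as far as the arm can. A call with a gripper value outside its range is refused whole. The fingers move at their own pace and stop on an object; the grip force is fixed at half the most. Time passes only in rows, so rows that repeat a pose let the fingers close, or fill a call up. It gives the time, the measured TCP pose, the force and the opening at its end, in the units of the state.
- r.sense(): the state, without advancing time (a new reading comes with each control period).
- optics.capture(name): name is "scene" or "top"; returns a dict with "image" (420x560x3 uint8, red, green, blue), "fov_y" (degrees; the focal length in pixels is half the picture's height over the tangent of half this angle, whatever the lens; pixels are square), "cx", "cy" (the principal point, pixels), "k1" (the pictures are not rectified: a ray, as slopes to the right and down, at radius r is drawn at 1 + k1 r^2 times it, then the intrinsics apply), "cam_to_world" (4x4, takes a point from camera to world coordinates). Camera axes: x right, y down, z forward; pixel columns grow to the right and rows downward; lengths in m; the calibration is good to about 2 mm. A picture is of the moment at which its call begins. There is no depth.
- r.finish_job(): hands the job in, once; it reports no verdict.
The state is a dict: "time_s": time; "joints": joint angles; "joint_velocities": joint speeds; "effort": joint torques, N m; "tcp_pos": TCP position; "ee_rot": TCP orientation; "wrist_force": force on the tool from outside, world axes, zero at the start; "moment": the same for the moment, N m; "gripper_width": opening from 0.0 (shut) to 1.0 (fully open).
Only numpy, scipy, OpenCV 4.12 (cv2) and the standard library are available. Lean on these libraries where they do the work, as an engineer would, in place of code of your own. Each camera call takes 0.05 s, during which the arm holds its last target.

### The job

Hang the steel drill-bit rack on the two hooks of the wooden stand: lay its top rail into both hooks and press it down gently until both orange saddles are fully home, and only then let go of it. Never lean hard on the stand, and leave the drill, the bit case, the bowl and the wooden block where they are.

Things in the scene. Friction and masses are not known exactly. Their poses are not given: they have to be found in the camera images.
- rack: Steel drill-bit rack, 340 to 550 g, standing loose. Origin: centre of its underside; z up, y along its width; alike both ways round. Top rail: round bar 10 mm thick, 250 mm long (y), axis 160 mm up. At y = +-125 mm 8 mm square bars run down to feet 80 mm long (x), 8 mm high. Wooden shelf 44 mm deep (x) at 18 to 26 mm up; bits on it reach 50 mm. Open from there to the rail.
- grip (a point): Centre of the black rubber grip in the middle of the rack's top rail, on the rail's axis. The grip is a block 20 mm thick (rack x), 44 mm long (rack y), 26 mm high (z +-13 mm): pinch it across its 20 mm. The axes are the rack's.
- stand: Fixed wooden stand. Origin: on the bench, midway between the front faces of its two posts; x points from the hook lips towards the posts, y along the line of hooks, z up. Posts 36 mm wide, 275 mm high at y = +-90 mm, faces at x = 0. A steel cross bar clamped on the posts carries, at each post, a white hook 22 mm wide that juts 94 mm to -x. Throat open at the top, 22 mm clear, x = -86 to -64 mm, with an orange saddle in it.
- hooks_mid (a point): Fixed point midway between the throats (stand x -75, y 0, z 260 mm; stand's axes), at the NOMINAL height of the rail's axis when home. The bar is clamped by hand up to 17 mm above or below nominal and each hook up to 4 mm more or less, NOT measured: feel for it. So the grip's centre ends up to 21 mm higher or lower than here, the rail up to 0.05 rad off level.
- hook_l (a point): Throat centre of the hook at the stand's y = +90 mm, at the nominal height (260 mm) of the rail's axis when home; fixed point, the real hook sits up to 21 mm higher or lower. From the real home height of the rail's axis, the hook's lip and inner cheek reach 30 mm up and the underside of its arm is 33 mm below.
- hook_r (a point): The same for the hook at the stand's y = -90 mm.
- saddle_l (a joint): How far the orange saddle in the hook at the stand's +y is pushed down in its hook (m): 0 raised (as at the start; the rail's axis then lies 12 mm above its home height), 0.012 home on its hard stop. It yields to about 5 N, more than the rack's weight gives, and stays where it is left. The rail lies on it throughout.
- saddle_r (a joint): The same for the hook at the stand's -y.
- drill: Bystander: green and black cordless drill lying on its side, 950 g, about 220 x 220 mm, 68 mm high. Origin on the bench under its middle.
- bit_case: Bystander: black plastic bit case, lid shut, 80 x 140 mm, 46 mm high. Origin: centre of its underside.
- bowl: Bystander: small aluminium bowl, 110 mm across, 45 mm high. Origin: centre of its underside.
- block: Bystander: wooden block 90 x 120 mm, 40 mm high. Origin: centre of its underside.

How it is judged (in metres and radians):
On the way, in this order (a step that is already met when the one before it is completed fails the run):
1. the rack is lifted clear of the bench with the gripper (height (world z) of rack above 0.06 m and contact force between the fingers and rack above 0.5 N), for 0.1 s.
2. still held, the rack's rail is in both hooks with both saddles pressed home (value of joint each of saddle_l, saddle_r above 0.0105 m and x of grip in the frame of hooks_mid between -0.01 and 0.01 m and y of grip in the frame of hooks_mid between -0.018 and 0.018 m and z of grip in the frame of hooks_mid between -0.024 and 0.024 m and angle between the y axis of rack and the y axis of stand, either way round below 0.12 rad and angle between rack's own z axis and vertical below 0.15 rad and contact force between the fingers and rack above 0.3 N), for 0.3 s.
At the end, for the whole second after the job is handed in: The rack hangs at rest, let go, in both hooks: both saddles at least 10.5 of 12 mm down, grip centre within 10 mm (x), 18 mm (y) and 24 mm (z) of the nominal middle in the stand's axes, rail within 0.12 rad of the line of hooks, rack within 0.15 rad of upright (value of joint each of saddle_l, saddle_r above 0.0105 m and x of grip in the frame of hooks_mid between -0.01 and 0.01 m and y of grip in the frame of hooks_mid between -0.018 and 0.018 m and z of grip in the frame of hooks_mid between -0.024 and 0.024 m and angle between the y axis of rack and the y axis of stand, either way round below 0.12 rad and angle between rack's own z axis and vertical below 0.15 rad and contact force between rack and stand above 1 N and linear speed of rack below 0.03 m/s and angular speed of rack below 0.3 rad/s); the robot touches nothing.
It fails at once if the rack or the robot pushes on the stand and its hooks with more than 30 N (contact force between any of rack, the arm, the fingers and stand above 30 N).
It fails at once if the rack is let go up in the air or in the hooks while a saddle is not yet home (height (world z) of rack above 0.06 m and contact force between the fingers and rack below 0.05 N and not (value of joint each of saddle_l, saddle_r above 0.0105 m)).
It fails at once if the drill, bit case, bowl or block is moved by more than 20 mm (distance of any of drill, bit_case, bowl, block from where it was at the start of the episode above 0.02 m).
It also fails if it takes over 58 s, if anything falls off the work surface, if the arm or the gripper's body presses on something with over 40 N, if the wrist force passes 120 N, or if a joint passes its speed limit or range.

## Working session

There is one attempt and no reset: what is moved stays moved. The work goes in short steps, Python scripts to look and compute and a tool call to move; the robot and the scene stay as the last step left them, time stands still between calls to the robot, and variables do not carry over. Pictures are saved under pics/ and viewed, and the job is handed in when it is done.

Besides the shell and the picture viewer there is one more tool, called after ">>>" by a JSON object that holds its "api" and its "payload". step_arm: Moves the arm, as the interface text tells. Its arguments: {"type":"object","properties":{"moves":{"type":"array"}},"required":["moves"]}

```bash
mkdir -p pics; ls; cat > h.py <<'E'
import numpy as np, cv2
from station import r, optics
def cap(n,f):
    c=optics.capture(n); cv2.imwrite('pics/'+f,c['image'][:,:,::-1]); 
    import pickle; pickle.dump({k:c[k] for k in c},open('pics/'+f+'.pkl','wb'))
    return c
def K(c):
    h=c['image'].shape[0]; f=h/2/np.tan(np.radians(c['fov_y'])/2); return f
def ray(c,u,v):
    f=K(c); x=(u-c['cx'])/f; y=(v-c['cy'])/f
    rd=np.hypot(x,y); rr=rd
    for _ in range(50): rr=rd/(1+c['k1']*rr*rr)
    s=rr/rd if rd>0 else 1
    T=np.array(c['cam_to_world']); d=T[:3,:3]@np.array([x*s,y*s,1]); return T[:3,3],d
def plane(c,u,v,z):
    o,d=ray(c,u,v); return o+d*(z-o[2])/d[2]
def proj(c,p):
    T=np.array(c['cam_to_world']); q=T[:3,:3].T@(np.array(p)-T[:3,3]); x,y=q[0]/q[2],q[1]/q[2]
    s=1+c['k1']*(x*x+y*y); f=K(c); return np.array([x*s*f+c['cx'],y*s*f+c['cy']])
def tri(c1,p1,c2,p2):
    o1,d1=ray(c1,*p1); o2,d2=ray(c2,*p2); A=np.stack([d1,-d2],1); t=np.linalg.lstsq(A,o2-o1,rcond=None)[0]
    a=o1+d1*t[0]; b=o2+d2*t[1]; return (a+b)/2, np.linalg.norm(a-b)
E
python3 - <<'E'
from h import *
for n in('scene','top'):
    c=cap(n,n+'0.png'); print(n,c['fov_y'],c['cx'],c['cy'],c['k1'],np.round(c['cam_to_world'],3).tolist())
print(r.sense())
E
```

```text
pics
scene 43.24352429021794 281.5658240876134 204.24412732190737 -0.15439729264204025 [[0.837, 0.412, -0.359, 0.976], [0.546, -0.636, 0.545, -0.632], [-0.003, -0.652, -0.758, 1.035], [0.0, 0.0, 0.0, 1.0]]
top 52.90476274203125 279.7421622420111 210.56663657121555 -0.08257803303567762 [[-0.016, -0.982, 0.186, 0.379], [-1.0, 0.02, 0.022, -0.017], [-0.025, -0.185, -0.982, 1.208], [0.0, 0.0, 0.0, 1.0]]
{'time_s': 0.1, 'joints': array([ 8.99309306e+01,  2.20880777e+01,  3.85803781e-01, -2.34747242e-02,
       -6.84108507e+01, -1.48155734e+01]), 'joint_velocities': array([-0.0388274 , -0.05426897,  0.09094247,  0.16017546, -0.08961473,
        0.01438247]), 'effort': array([-1.16214815e-04, -3.91687882e+01,  1.87933856e+01,  4.23182711e+00,
        1.34491277e-02, -7.21362426e-05]), 'tcp_pos': array([0.16041508, 0.6035216 , 0.23254327]), 'ee_rot': array([[-9.66406159e-01, -3.83348213e-04, -2.57019433e-01],
       [ 2.57019683e-01, -1.97390781e-03, -9.66404153e-01],
       [-1.36863362e-04, -9.99997978e-01,  2.00612470e-03]]), 'wrist_force': array([-0.26048814, -1.36562211, -0.05159299]), 'moment': array([ 0.04376966, -0.03001584,  0.04132754]), 'gripper_width': 1.000301120069854}
```

View pics/scene0.png

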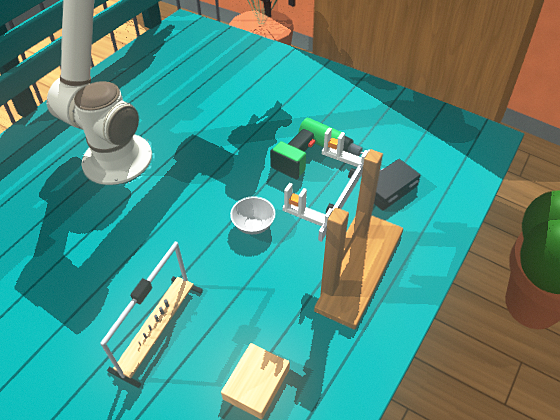

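View pics/top0.png

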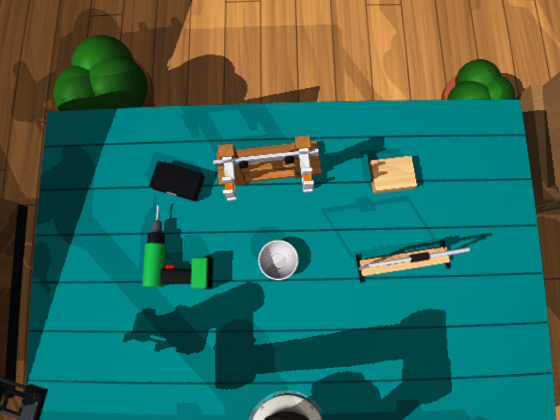

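The scene view shows the rack at lower left (grip at about 141,291) and the stand in the centre with the white hooks at about (333,148) and (294,200). In the top view the grip is at about (419,257) and the hooks at about (229,187) and (307,180). I'll zoom in to measure them.

```bash
python3 - <<'E'
import cv2,numpy as np
s=cv2.imread('pics/scene0.png');t=cv2.imread('pics/top0.png')
def z(im,x0,y0,w,h,k,f): cv2.imwrite('pics/'+f,cv2.resize(im[y0:y0+h,x0:x0+w],None,fx=k,fy=k,interpolation=cv2.INTER_CUBIC))
z(t,200,125,140,85,5.7,'zt_stand.png'); z(t,345,230,135,60,5.9,'zt_rack.png')
z(s,270,120,140,110,5.4,'zs_stand.png'); z(s,95,230,120,160,3.7,'zs_rack.png')
E
```

```text
(no output)
```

View pics/zt_stand.png

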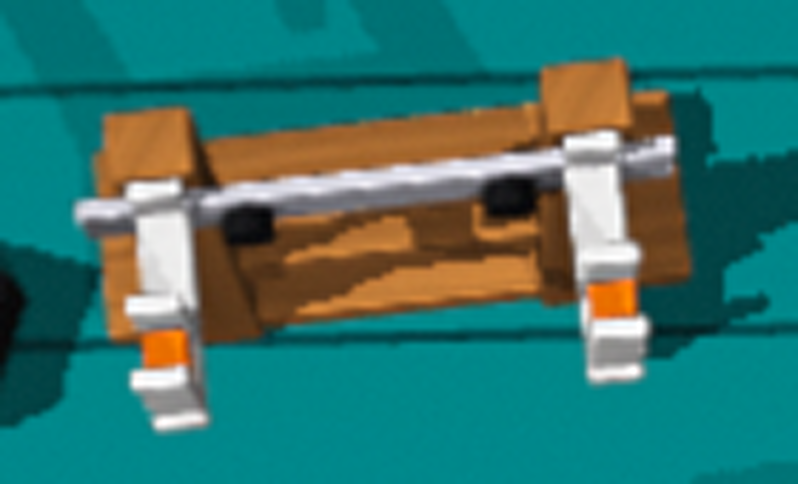

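View pics/zt_rack.png

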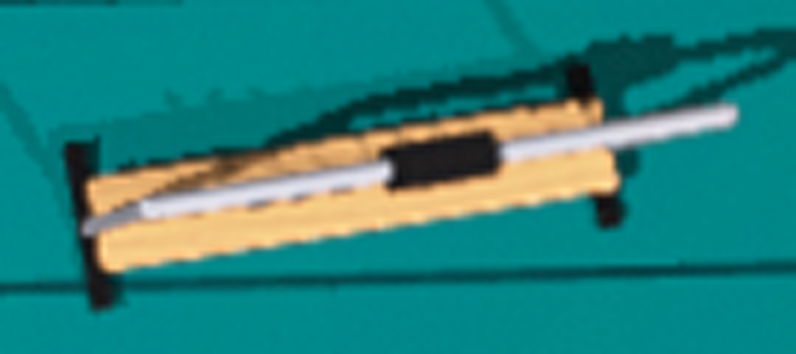

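View pics/zs_stand.png

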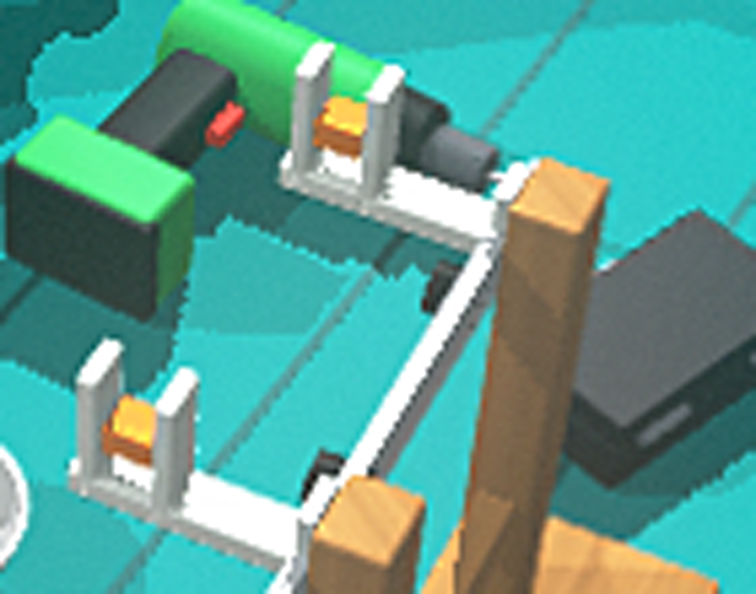

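View pics/zs_rack.png

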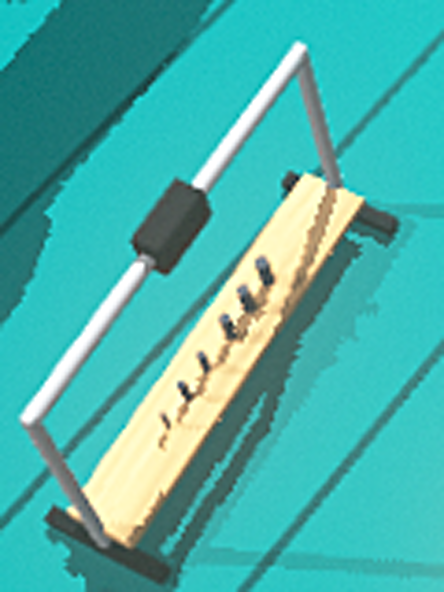

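```bash
cat > m.py <<'E'
from h import *; import pickle
s=pickle.load(open('pics/scene0.png.pkl','rb'));t=pickle.load(open('pics/top0.png.pkl','rb'))
ts=lambda x,y:(x/5.7+200-.41,y/5.7+125-.41)
tr=lambda x,y:(x/5.9+345-.41,y/5.9+230-.41)
ss=lambda x,y:(x/5.4+270-.41,y/5.4+120-.41)
sr=lambda x,y:(x/3.7+95-.37,y/3.7+230-.37)
P={}
def T(n,a,b):
    p,e=tri(s,a,t,b); P[n]=p; print(n,np.round(p,4),'gap',round(e,4))
T('rail +y',sr(301,48),tr(146,210)); T('rail -y',sr(28,420),tr(735,115)); T('grip',sr(173,226),tr(443,160))
print('grip plane .173 top-centre')
T('pL front lo',ss(510,208),ts(194,172)) if 0 else None
T('pL back lo',ss(575,236),ts(188,108));T('pL back hi',ss(610,185),ts(105,117))
T('pR back lo',ss(380,568),ts(625,60));T('pR back hi',ss(424,503),ts(541,68))
# lips (outer front wall): top face centres ; cheeks
T('lipL',ss(316,57),ts(162,380));T('cheekL',ss(386,82),ts(155,305))
T('lipR',ss(101,358),ts(615,327));T('cheekR',ss(180,384),ts(608,255))
T('sadL',ss(343,112),ts(165,348));T('sadR',ss(135,413),ts(612,298))
for n,q in (('pL back lo',ts(188,108)),('pL back hi',ts(105,117)),('pR back lo',ts(625,60)),('pR back hi',ts(541,68))): print('top',n,plane(t,*q,.275).round(4))
for n,q in (('pL fl',ss(510,208)),('pL fh',ss(540,158)),('pL bl',ss(575,236)),('pL bh',ss(610,185)),('pR fl',ss(312,540)),('pR fh',ss(352,478)),('pR bl',ss(380,568)),('pR bh',ss(424,503))): print('scene',n,plane(s,*q,.275).round(4))
E
python3 m.py
```

```text
rail +y [ 0.4366 -0.2109  0.1621] gap 0.0026
rail -y [ 0.4706 -0.4627  0.163 ] gap 0.0037
grip [ 0.4547 -0.3372  0.1613] gap 0.0029
grip plane .173 top-centre
pL back lo [0.7177 0.1119 0.2744] gap 0.0009
pL back hi [0.7158 0.1466 0.2721] gap 0.0013
pR back lo [ 0.7335 -0.0678  0.274 ] gap 0.0003
pR back hi [ 0.7317 -0.0332  0.2724] gap 0.0002
lipL [0.598  0.1185 0.3009] gap 0.0031
cheekL [0.6279 0.1212 0.3008] gap 0.0022
lipR [ 0.6143 -0.0588  0.3006] gap 0.0006
cheekR [ 0.6438 -0.0562  0.302 ] gap 0.0027
sadL [0.614  0.1187 0.2809] gap 0.0016
sadR [ 0.6302 -0.0595  0.2823] gap 0.0014
top pL back lo [0.7172 0.1116 0.275 ]
top pL back hi [0.7143 0.1457 0.275 ]
top pR back lo [ 0.7333 -0.0676  0.275 ]
top pR back hi [ 0.7306 -0.0332  0.275 ]
scene pL fl [0.6906 0.1117 0.275 ]
scene pL fh [0.6877 0.1429 0.275 ]
scene pL bl [0.7182 0.1118 0.275 ]
scene pL bh [0.7172 0.1443 0.275 ]
scene pR fl [ 0.7082 -0.0706  0.275 ]
scene pR fh [ 0.706  -0.0389  0.275 ]
scene pR bl [ 0.7338 -0.0687  0.275 ]
scene pR bh [ 0.7326 -0.0352  0.275 ]
```

```bash
cat >> h.py <<'E'
from scipy.spatial.transform import Rotation as R
def Rt(yaw): # tool down, tool z along heading yaw(deg)
    a=np.radians(yaw); z=np.array([np.cos(a),np.sin(a),0]); y=np.array([0,0,-1.]); return np.stack([np.cross(y,z),y,z],1)
def to(p,yaw=None,Rg=None,st=None):
    st=st or r.sense(); M=st['ee_rot']; sh=M.T@(np.array(p)-st['tcp_pos'])*100
    Rg=Rt(yaw) if Rg is None else Rg
    rv=R.from_matrix(M.T@Rg).as_rotvec()
    print('turn',rv.round(4),'shift cm',sh.round(2),'pos',st['tcp_pos'].round(4)); return rv,sh
E
python3 - <<'E'
from h import *
to([.30,.44,.30],-120)
E
```

```text
turn [-0.002   0.2637 -0.0004] shift cm [-17.69  -6.72  12.23] pos [0.1604 0.6035 0.2325]
```

>>> {"api": "step_arm", "payload": {"moves": [[[0, 0.05, 0, -3, -1.3, 2, 100], [0, 0.1, 0, -6, -2.6, 4, 100], [0, 0.16, 0, -9.2, -3.9, 6.2, 100], [0, 0.21, 0, -12.4, -5.2, 8.4, 100], [0, 0.26, 0, -15.5, -6.5, 10.5, 100]]]}}

```text
time_s: 0.52
tcp_pos: [0.284, 0.4609, 0.2987]
ee_rot: [[-0.867, -0.0, -0.498], [0.498, -0.001, -0.867], [-0.0, -1.0, 0.001]]
wrist_force: [1.1, 0.2, 0.5]
gripper_width: 1.0
```

```bash
python3 - <<'E'
from h import *
to([.38,.27,.30],-140)
E
```

```text
turn [-1.100e-03  3.508e-01 -3.000e-04] shift cm [-17.84  -0.12  11.76] pos [0.284  0.4609 0.2987]
```

>>> {"api": "step_arm", "payload": {"moves": [[[0, 0.07, 0, -3.4, 0, 2.2, 100], [0, 0.14, 0, -6.8, 0, 4.5, 100], [0, 0.21, 0, -10.2, 0, 6.7, 100], [0, 0.28, 0, -13.6, 0, 9.0, 100], [0, 0.35, 0, -17, 0, 11.2, 100]]]}}

```text
time_s: 0.93
tcp_pos: [0.3754, 0.2789, 0.2984]
ee_rot: [[-0.643, -0.0, -0.766], [0.766, -0.0, -0.643], [0.0, -1.0, 0.0]]
wrist_force: [0.5, 0.8, 0.6]
gripper_width: 1.001
```

```bash
python3 - <<'E'
from h import *
to([.41,.08,.30],-155)
E
```

```text
turn [-4.000e-04  2.616e-01  1.000e-04] shift cm [-17.46  -0.16  10.13] pos [0.3754 0.2789 0.2984]
```

>>> {"api": "step_arm", "payload": {"moves": [[[0, 0.05, 0, -3.5, 0, 2, 100], [0, 0.1, 0, -7, 0, 4, 100], [0, 0.16, 0, -10.5, 0, 6.1, 100], [0, 0.21, 0, -14, 0, 8.1, 100], [0, 0.26, 0, -17.5, 0, 10.1, 100]]]}}

```text
time_s: 1.35
tcp_pos: [0.4104, 0.0802, 0.2985]
ee_rot: [[-0.425, -0.0, -0.905], [0.905, 0.0, -0.425], [0.0, -1.0, -0.0]]
wrist_force: [0.9, 0.5, 0.1]
gripper_width: 1.002
```

```bash
python3 - <<'E'
from h import *
to([.43,-.11,.30],-165)
E
```

```text
turn [0.     0.1773 0.0002] shift cm [-18.05  -0.16   6.31] pos [0.4104 0.0802 0.2985]
```

>>> {"api": "step_arm", "payload": {"moves": [[[0, 0.03, 0, -3.6, 0, 1.3, 100], [0, 0.07, 0, -7.2, 0, 2.5, 100], [0, 0.1, 0, -10.8, 0, 3.8, 100], [0, 0.14, 0, -14.4, 0, 5, 100], [0, 0.18, 0, -18, 0, 6.3, 100]]]}}

```text
time_s: 1.77
tcp_pos: [0.4303, -0.1093, 0.2985]
ee_rot: [[-0.256, 0.0, -0.967], [0.967, 0.0, -0.256], [0.0, -1.0, -0.0]]
wrist_force: [1.8, -0.1, 1.4]
gripper_width: 0.999
```

```bash
python3 - <<'E'
from h import *
to([.454,-.28,.28],-172.3)
E
```

```text
turn [1.000e-04 1.247e-01 2.000e-04] shift cm [-17.1    1.84   2.09] pos [ 0.4303 -0.1093  0.2985]
```

>>> {"api": "step_arm", "payload": {"moves": [[[0, 0.03, 0, -3.4, 0.3, 0.4, 100], [0, 0.06, 0, -6.8, 0.7, 0.8, 100], [0, 0.09, 0, -10.2, 1.1, 1.2, 100], [0, 0.125, 0, -13.6, 1.5, 1.6, 100], [0, 0.125, 0, -17.1, 1.8, 2.1, 100]]]}}

```text
time_s: 2.18
tcp_pos: [0.4542, -0.2797, 0.2797]
ee_rot: [[-0.134, -0.001, -0.991], [0.991, 0.001, -0.134], [0.001, -1.0, 0.001]]
wrist_force: [-0.1, 0.9, 0.5]
gripper_width: 1.0
```

```bash
python3 - <<'E'
from h import *
to([.4542,-.337,.23],-172.3)
E
```

```text
turn [-0.0009  0.0002  0.0008] shift cm [-5.68  4.97  0.77] pos [ 0.4542 -0.2797  0.2797]
```

>>> {"api": "step_arm", "payload": {"moves": [[[0, 0, 0, -2, 1.5, 0.2, 100], [0, 0, 0, -4, 3, 0.5, 100], [0, 0, 0, -5.7, 4.5, 0.8, 100], [0, 0, 0, -5.7, 5, 0.8, 100], [0, 0, 0, -5.7, 5, 0.8, 100]]]}}

```text
time_s: 2.6
tcp_pos: [0.4531, -0.3356, 0.2281]
ee_rot: [[-0.134, -0.005, -0.991], [0.991, 0.002, -0.134], [0.003, -1.0, 0.004]]
wrist_force: [0.5, 0.2, 0.3]
gripper_width: 1.003
```

```bash
python3 - <<'E'
from h import *
to([.4542,-.337,.154],-172.3)
c=cap('scene','s1.png'); cv2.imwrite('pics/s1z.png',cv2.resize(c['image'][150:390,60:260,::-1],None,fx=2.5,fy=2.5))
c=cap('top','t1.png'); cv2.imwrite('pics/t1z.png',cv2.resize(c['image'][200:320,330:500,::-1],None,fx=4,fy=4))
E
```

```text
turn [-0.0042 -0.0004  0.003 ] shift cm [-0.17  7.41 -0.12] pos [ 0.4531 -0.3356  0.2281]
```

View pics/s1z.png

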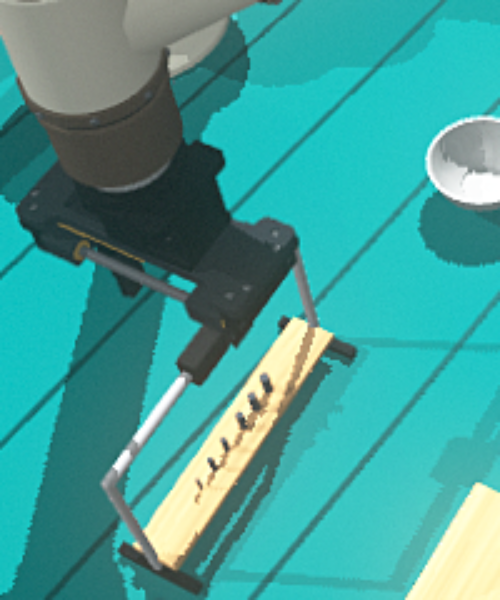

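View pics/t1z.png

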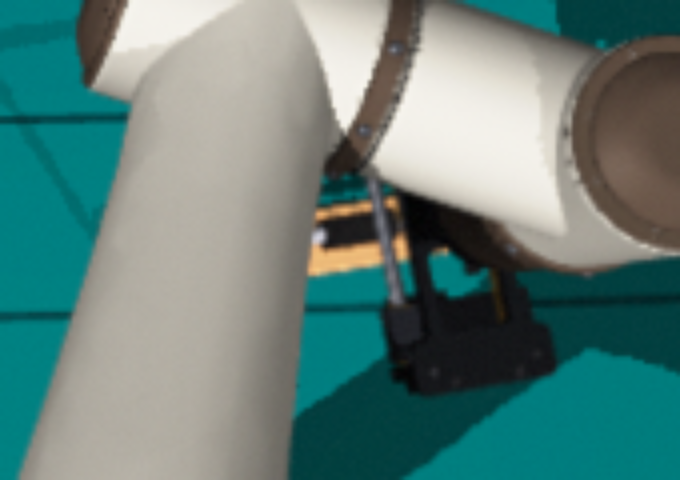

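```bash
python3 - <<'E'
from h import *; import pickle
st=r.sense();p=st['tcp_pos'];M=st['ee_rot']
for n,x0,y0,k in(('s1',60,150,2.5),('t1',330,200,4)):
    c=pickle.load(open(f'pics/{n}.png.pkl','rb'))
    for q in([0,0,0],[0,.011,.05],[0,.011,-.05],[0,-.059,.095],[0,-.059,-.095],[.037,-.059,.095],[-.037,-.059,.095],[.037,-.059,-.095]):
        print(n,q,((proj(c,p+M@np.array(q))-[x0,y0])*k).round())
E
```

```text
s1 [0, 0, 0] [183. 300.]
s1 [0, 0.011, 0.05] [133. 284.]
s1 [0, 0.011, -0.05] [242. 334.]
s1 [0, -0.059, 0.095] [ 61. 207.]
s1 [0, -0.059, -0.095] [278. 303.]
s1 [0.037, -0.059, 0.095] [ 92. 171.]
s1 [-0.037, -0.059, 0.095] [ 29. 244.]
s1 [0.037, -0.059, -0.095] [307. 263.]
t1 [0, 0, 0] [389. 216.]
t1 [0, 0.011, 0.05] [401. 303.]
t1 [0, 0.011, -0.05] [366. 134.]
t1 [0, -0.059, 0.095] [460. 381.]
t1 [0, -0.059, -0.095] [387.  38.]
t1 [0.037, -0.059, 0.095] [394. 393.]
t1 [-0.037, -0.059, 0.095] [526. 370.]
t1 [0.037, -0.059, -0.095] [322.  48.]
```

The projected finger and body corners match the picture: the jaws straddle the black grip at about (205,350) in the zoom. I'll descend.

>>> {"api": "step_arm", "payload": {"moves": [[[-0.004, 0, 0.003, -0.1, 1.8, -0.1, 100], [-0.004, 0, 0.003, -0.2, 3.6, -0.1, 100], [-0.004, 0, 0.003, -0.2, 5.4, -0.1, 100], [-0.004, 0, 0.003, -0.2, 6.8, -0.1, 100], [-0.004, 0, 0.003, -0.2, 7.4, -0.1, 100]]]}}

```text
time_s: 3.12
tcp_pos: [0.4555, -0.3362, 0.1559]
ee_rot: [[-0.137, 0.003, -0.991], [0.991, -0.002, -0.137], [-0.002, -1.0, -0.003]]
wrist_force: [-0.1, -1.0, -0.8]
gripper_width: 1.0
```

>>> {"api": "step_arm", "payload": {"moves": [[[0, 0, 0, 0, 0, 0, 60], [0, 0, 0, 0, 0, 0, 30], [0, 0, 0, 0, 0, 0, 0], [0, 0, 0, 0, 0, 0, 0], [0, 0, 0, 0, 0, 0, 0]]]}}

```text
time_s: 3.53
tcp_pos: [0.4562, -0.3377, 0.1576]
ee_rot: [[-0.136, 0.006, -0.991], [0.991, -0.003, -0.136], [-0.004, -1.0, -0.006]]
wrist_force: [-1.1, -0.0, 0.1]
gripper_width: 0.709
```

>>> {"api": "step_arm", "payload": {"moves": [[[0, 0, 0, 0, 0, 0, 0], [0, 0, 0, 0, 0, 0, 0], [0, 0, 0, 0, 0, 0, 0], [0, 0, 0, 0, 0, 0, 0], [0, 0, 0, 0, 0, 0, 0]]]}}

```text
time_s: 3.95
tcp_pos: [0.4557, -0.3375, 0.1565]
ee_rot: [[-0.135, 0.004, -0.991], [0.991, -0.002, -0.136], [-0.003, -1.0, -0.004]]
wrist_force: [0.2, 0.3, -0.1]
gripper_width: 0.327
```

>>> {"api": "step_arm", "payload": {"moves": [[[0, 0, 0, 0, 0.2, 0, 0], [0, 0, 0, 0, 0.2, 0, 0], [0, 0, 0, 0, 0.2, 0, 0], [0, 0, 0, 0, 0.2, 0, 0], [0, 0, 0, 0, 0.2, 0, 0]]]}}

```text
time_s: 4.37
tcp_pos: [0.4553, -0.3376, 0.1543]
ee_rot: [[-0.135, 0.003, -0.991], [0.991, -0.002, -0.135], [-0.003, -1.0, -0.003]]
wrist_force: [-1.8, -1.6, -0.5]
gripper_width: 0.224
```

>>> {"api": "step_arm", "payload": {"moves": [[[0, 0, 0, 0, 0, 0, 0], [0, 0, 0, 0, 0, 0, 0], [0, 0, 0, 0, 0, 0, 0], [0, 0, 0, 0, 0, 0, 0], [0, 0, 0, 0, 0, 0, 0]]]}}

```text
time_s: 4.78
tcp_pos: [0.4556, -0.3374, 0.1544]
ee_rot: [[-0.136, 0.004, -0.991], [0.991, -0.002, -0.136], [-0.003, -1.0, -0.004]]
wrist_force: [-1.6, -2.0, -0.9]
gripper_width: 0.228
```

Width is 0.228 × 87 ≈ 20 mm, so the grip is held. Lifting.

>>> {"api": "step_arm", "payload": {"moves": [[[0, 0, 0, 0, -0.5, 0, 0], [0, 0, 0, 0, -1.5, 0, 0], [0, 0, 0, 0, -3, 0, 0], [0, 0, 0, 0, -4.5, 0, 0], [0, 0, 0, 0, -6, 0, 0]]]}}

```text
time_s: 5.2
tcp_pos: [0.4556, -0.3369, 0.2153]
ee_rot: [[-0.136, 0.005, -0.991], [0.991, -0.002, -0.136], [-0.002, -1.0, -0.004]]
wrist_force: [-0.2, -0.3, -4.2]
gripper_width: 0.228
```

>>> {"api": "step_arm", "payload": {"moves": [[[0, 0, 0, 0, -2, 0, 0], [0, 0, 0, 0, -4.5, 0, 0], [0, 0, 0, 0, -7, 0, 0], [0, 0, 0, 0, -9.5, 0, 0], [0, 0, 0, 0, -12, 0, 0]]]}}

```text
time_s: 5.62
tcp_pos: [0.4548, -0.3363, 0.3359]
ee_rot: [[-0.136, 0.005, -0.991], [0.991, -0.001, -0.136], [-0.002, -1.0, -0.005]]
wrist_force: [-0.1, 0.1, -6.4]
gripper_width: 0.223
```

```bash
python3 - <<'E'
from h import *
st=r.sense();print(st['time_s'],st['wrist_force'].round(2),st['moment'].round(3))
to([.46,-.15,.345],-174)
c=cap('scene','s2.png')
E
```

```text
5.6167 [-0.08  0.07 -6.36] [ 0.034 -0.118 -0.03 ]
turn [ 0.0047  0.0317 -0.0019] shift cm [18.39 -0.93 -3.05] pos [ 0.4548 -0.3363  0.3359]
```

View pics/s2.png

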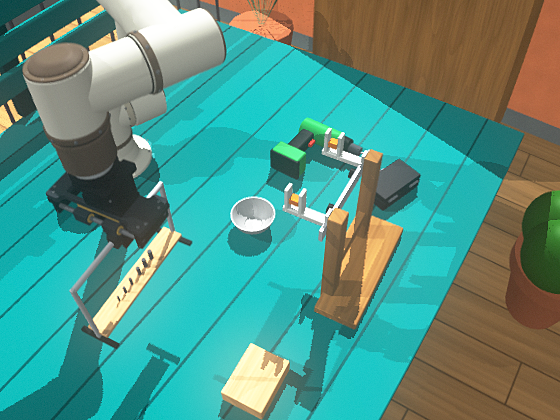

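The rack is lifted, hanging level in the jaws (rail from about (75,290) to (160,185)), with the other things untouched. I'll carry it across.

>>> {"api": "step_arm", "payload": {"moves": [[[0, 0, 0, 2, -0.2, -0.3, 0], [0, 0.01, 0, 5.5, -0.5, -0.9, 0], [0.003, 0.015, 0, 9.5, -0.7, -1.6, 0], [0.005, 0.02, 0, 13.5, -0.9, -2.3, 0], [0.005, 0.03, 0, 17, -0.9, -2.9, 0]]]}}

```text
time_s: 6.08
tcp_pos: [0.4602, -0.1623, 0.3431]
ee_rot: [[-0.106, 0.0, -0.994], [0.994, -0.001, -0.106], [-0.002, -1.0, -0.0]]
wrist_force: [1.2, -0.1, -4.9]
gripper_width: 0.226
```

```bash
python3 - <<'E'
from h import *
to([.50,.03,.345],-174.9)
E
```

```text
turn [ 0.0001  0.0167 -0.0015] shift cm [18.7  -0.21 -5.99] pos [ 0.4602 -0.1623  0.3431]
```

>>> {"api": "step_arm", "payload": {"moves": [[[0, 0, 0, 3.5, 0, -1, 0], [0, 0.005, 0, 7.3, 0, -2.2, 0], [0, 0.01, 0, 11.2, -0.1, -3.5, 0], [0, 0.017, 0, 15, -0.2, -4.8, 0], [0, 0.017, 0, 18.7, -0.2, -6, 0]]]}}

```text
time_s: 6.5
tcp_pos: [0.5002, 0.0302, 0.3447]
ee_rot: [[-0.089, 0.0, -0.996], [0.996, -0.001, -0.089], [-0.001, -1.0, -0.0]]
wrist_force: [1.2, -0.4, -4.5]
gripper_width: 0.224
```

>>> {"api": "step_arm", "payload": {"moves": [[[0, 0, 0, 0, 0, 0, 0], [0, 0, 0, 0, 0, 0, 0], [0, 0, 0, 0, 0, 0, 0], [0, 0, 0, 0, 0, 0, 0], [0, 0, 0, 0, 0, 0, 0]]]}}

```text
time_s: 6.92
tcp_pos: [0.5001, 0.0266, 0.3446]
ee_rot: [[-0.087, -0.001, -0.996], [0.996, -0.003, -0.087], [-0.003, -1.0, 0.001]]
wrist_force: [0.5, -0.2, -4.6]
gripper_width: 0.227
```

```bash
python3 - <<'E'
from h import *
st=r.sense();print(st['time_s'],st['wrist_force'].round(2),st['moment'].round(3))
to([.6214,.0305,.345],-174.9)
for n in('scene','top'):
    c=cap(n,n+'3.png'); 
    x,y,w,h=(180,100,220,160) if n=='scene' else (190,120,170,130)
    cv2.imwrite(f'pics/{n}3z.png',cv2.resize(c['image'][y:y+h,x:x+w,::-1],None,fx=3.6,fy=3.6,interpolation=2))
E
```

```text
6.9167 [ 0.5  -0.23 -4.6 ] [ 0.115 -0.091  0.007]
turn [-0.0009 -0.0016 -0.0029] shift cm [ -0.67  -0.05 -12.11] pos [0.5001 0.0266 0.3446]
```

View pics/scene3z.png

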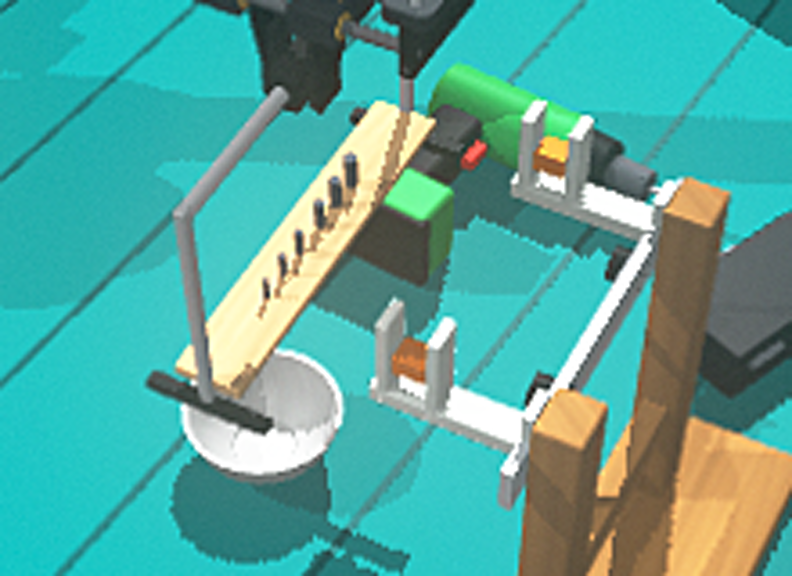

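View pics/top3z.png

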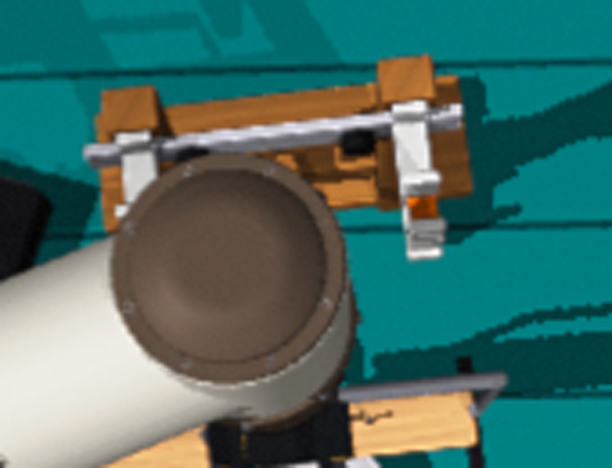

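The scene view shows the rack level in front of the hooks, its rail's near end at zoom (183,212). The top view shows the same end at zoom (497,381). I'll check the rail against the TCP.

```bash
python3 - <<'E'
from h import *; import pickle
s=pickle.load(open('pics/scene3.png.pkl','rb'));t=pickle.load(open('pics/top3.png.pkl','rb'))
p,e=tri(s,(183/3.6+180-.36,213/3.6+100-.36),t,(499/3.6+190-.36,381/3.6+120-.36));print(p,e)
st=r.sense(); print(st['tcp_pos']-p)
a=np.radians(5.1); print('expected rail end',st['tcp_pos']+np.array([0,0,.0075])-.125*np.array([-np.sin(a),np.cos(a),0]))
E
```

```text
[ 0.50960506 -0.09623168  0.34696341] 0.002117481993957353
[-0.00932688  0.12290601 -0.00231319]
expected rail end [ 0.51138996 -0.09783081  0.35215022]
```

>>> {"api": "step_arm", "payload": {"moves": [[[0, 0, 0, -0.2, 0, -2, 0], [0, 0, 0, -0.3, 0, -4.6, 0], [0, 0, 0, -0.5, 0, -7.5, 0], [0, 0, 0, -0.6, 0, -10, 0], [0, 0, 0, -0.6, 0, -12.1, 0]]]}}

```text
time_s: 7.43
tcp_pos: [0.6232, 0.0314, 0.3439]
ee_rot: [[-0.087, -0.001, -0.996], [0.996, -0.003, -0.087], [-0.003, -1.0, 0.001]]
wrist_force: [-0.1, -0.5, -5.5]
gripper_width: 0.224
```

>>> {"api": "step_arm", "payload": {"moves": [[[0, 0, 0, 0, 0, 0, 0], [0, 0, 0, 0, 0, 0, 0], [0, 0, 0, 0, 0, 0, 0], [0, 0, 0, 0, 0, 0, 0], [0, 0, 0, 0, 0, 0, 0]]]}}

```text
time_s: 7.85
tcp_pos: [0.6208, 0.0321, 0.3451]
ee_rot: [[-0.089, 0.0, -0.996], [0.996, -0.003, -0.089], [-0.003, -1.0, 0.0]]
wrist_force: [-0.2, -0.6, -4.8]
gripper_width: 0.231
```

```bash
python3 - <<'E'
from h import *
st=r.sense();print(st['time_s'],st['wrist_force'].round(2),st['moment'].round(3))
to([.6214,.0305,.315],-174.9)
for n in('scene','top'):
    c=cap(n,n+'4.png'); 
    x,y,w,h=(220,80,200,160) if n=='scene' else (190,100,170,130)
    cv2.imwrite(f'pics/{n}4z.png',cv2.resize(c['image'][y:y+h,x:x+w,::-1],None,fx=3.7,fy=3.7,interpolation=2))
E
```

```text
7.85 [-0.18 -0.58 -4.77] [ 0.148 -0.081 -0.017]
turn [-0.0001 -0.0002 -0.0028] shift cm [-0.15  3.02 -0.04] pos [0.6208 0.0321 0.3451]
```

View pics/scene4z.png

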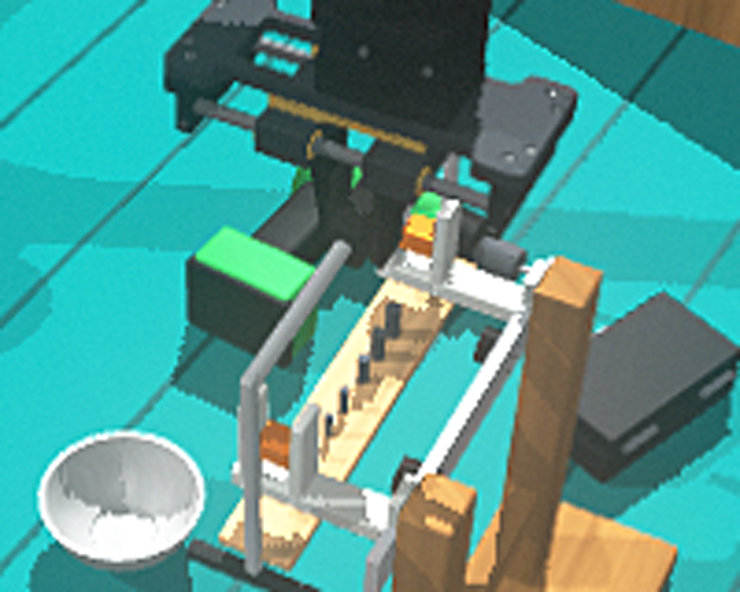

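View pics/top4z.png

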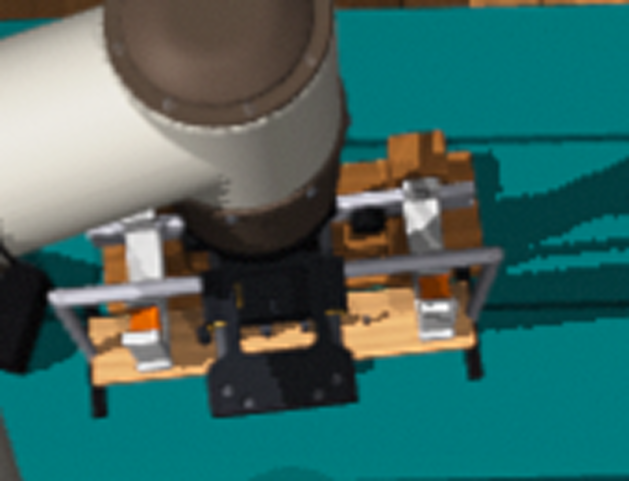

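In the top view both rail ends show, at zoom (53,297) and (500,256), over the throats. In the scene view the near end is at zoom (248,383). I'll check this against the throat centres.

```bash
python3 - <<'E'
from h import *; import pickle
s=pickle.load(open('pics/scene4.png.pkl','rb'));t=pickle.load(open('pics/top4.png.pkl','rb'))
f=lambda u,v:(u/3.7+190-.36,v/3.7+100-.36)
R_=f(500,255);L_=f(53,298)
p,e=tri(s,(248/3.7+220-.36,381/3.7+80-.36),t,R_);print('R tri',p,e)
for z in(.345,.35): 
    a,b=plane(t,*R_,z),plane(t,*L_,z); d=b-a; print(z,a.round(4),b.round(4),'mid',((a+b)/2).round(4),'len',np.linalg.norm(d).round(4),'yaw',np.degrees(np.arctan2(-d[0],d[1])).round(2))
E
```

```text
R tri [ 0.63094422 -0.09297246  0.34959365] 0.0031093336418068344
0.345 [ 0.6311 -0.0944  0.345 ] [0.6116 0.1625 0.345 ] mid [0.6213 0.0341 0.345 ] len 0.2577 yaw 4.34
0.35 [ 0.6296 -0.0939  0.35  ] [0.6102 0.1615 0.35  ] mid [0.6199 0.0338 0.35  ] len 0.2562 yaw 4.34
```

>>> {"api": "step_arm", "payload": {"moves": [[[0, 0, 0, 0, 0.8, 0, 0], [0, 0, 0, -0.1, 1.6, 0, 0], [0, 0, 0, -0.15, 2.4, 0, 0], [0, 0, 0, -0.15, 3.1, 0, 0], [0, 0, 0, -0.15, 3.5, 0, 0]]]}}

```text
time_s: 8.37
tcp_pos: [0.6209, 0.0307, 0.3074]
ee_rot: [[-0.089, -0.004, -0.996], [0.996, -0.004, -0.089], [-0.003, -1.0, 0.004]]
wrist_force: [0.7, 0.4, -5.8]
gripper_width: 0.225
```

>>> {"api": "step_arm", "payload": {"moves": [[[0, 0, 0, 0, 0, 0, 0], [0, 0, 0, 0, 0, 0, 0], [0, 0, 0, 0, 0, 0, 0], [0, 0, 0, 0, 0, 0, 0], [0, 0, 0, 0, 0, 0, 0]]]}}

```text
time_s: 8.78
tcp_pos: [0.6218, 0.0309, 0.31]
ee_rot: [[-0.089, 0.0, -0.996], [0.996, -0.003, -0.089], [-0.003, -1.0, -0.0]]
wrist_force: [0.5, 0.6, -5.4]
gripper_width: 0.227
```

```bash
python3 - <<'E'
from h import *
st=r.sense();print(st['time_s'],st['wrist_force'].round(2),st['moment'].round(3))
to([.6214,.0305,.29],-174.9)
for n in('scene','top'):
    c=cap(n,n+'5.png'); 
    x,y,w,h=(220,80,200,160) if n=='scene' else (190,100,170,130)
    cv2.imwrite(f'pics/{n}5z.png',cv2.resize(c['image'][y:y+h,x:x+w,::-1],None,fx=3.7,fy=3.7,interpolation=2))
E
```

```text
8.7833 [ 0.48  0.57 -5.41] [ 0.121 -0.067 -0.037]
turn [ 0.0002  0.     -0.0028] shift cm [-0.03  2.    0.05] pos [0.6218 0.0309 0.31  ]
```

View pics/scene5z.png

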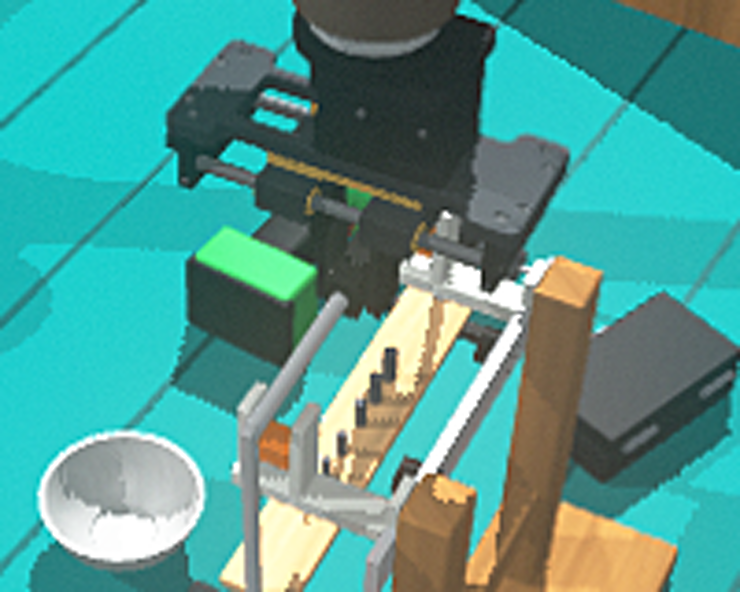

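View pics/top5z.png

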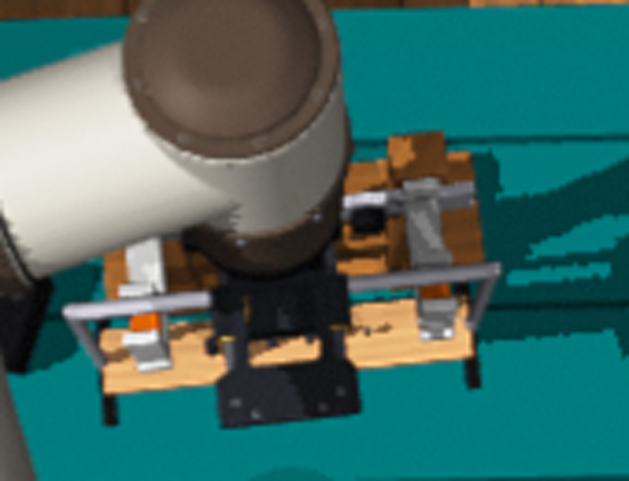

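The rail now sits just above both throats: near end at zoom (252,425) in the scene view, crossing the throats at (150,310) and (430,278) from above. The force is still just the rack's weight. I'll lower it into the throats slowly.

>>> {"api": "step_arm", "payload": {"moves": [[[0, 0, 0, 0, 0.2, 0, 0], [0, 0, 0, 0, 0.4, 0, 0], [0, 0, 0, 0, 0.6, 0, 0], [0, 0, 0, 0, 0.8, 0, 0], [0, 0, 0, 0, 1, 0, 0]]]}}

```text
time_s: 9.3
tcp_pos: [0.6216, 0.0307, 0.2991]
ee_rot: [[-0.089, -0.001, -0.996], [0.996, -0.003, -0.089], [-0.003, -1.0, 0.001]]
wrist_force: [0.2, -0.3, -5.0]
gripper_width: 0.229
```

>>> {"api": "step_arm", "payload": {"moves": [[[0, 0, 0, 0, 0.2, 0, 0], [0, 0, 0, 0, 0.4, 0, 0], [0, 0, 0, 0, 0.6, 0, 0], [0, 0, 0, 0, 0.8, 0, 0], [0, 0, 0, 0, 1, 0, 0]]]}}

```text
time_s: 9.72
tcp_pos: [0.6216, 0.0307, 0.2893]
ee_rot: [[-0.089, -0.001, -0.996], [0.996, -0.003, -0.089], [-0.003, -1.0, 0.001]]
wrist_force: [-1.0, -0.6, -4.9]
gripper_width: 0.229
```

```bash
python3 - <<'E'
from h import *
st=r.sense();print(st['time_s'],st['wrist_force'].round(2),st['moment'].round(3))
to([.6214,.0305,.285],-174.9)
for n in('scene','top'):
    c=cap(n,n+'6.png'); 
    x,y,w,h=(220,80,200,160) if n=='scene' else (190,100,170,130)
    cv2.imwrite(f'pics/{n}6z.png',cv2.resize(c['image'][y:y+h,x:x+w,::-1],None,fx=3.7,fy=3.7,interpolation=2))
E
```

```text
9.7167 [-0.96 -0.65 -4.93] [ 0.152 -0.063 -0.007]
turn [-0.0009 -0.     -0.003 ] shift cm [-0.02  0.43  0.02] pos [0.6216 0.0307 0.2893]
```

View pics/scene6z.png

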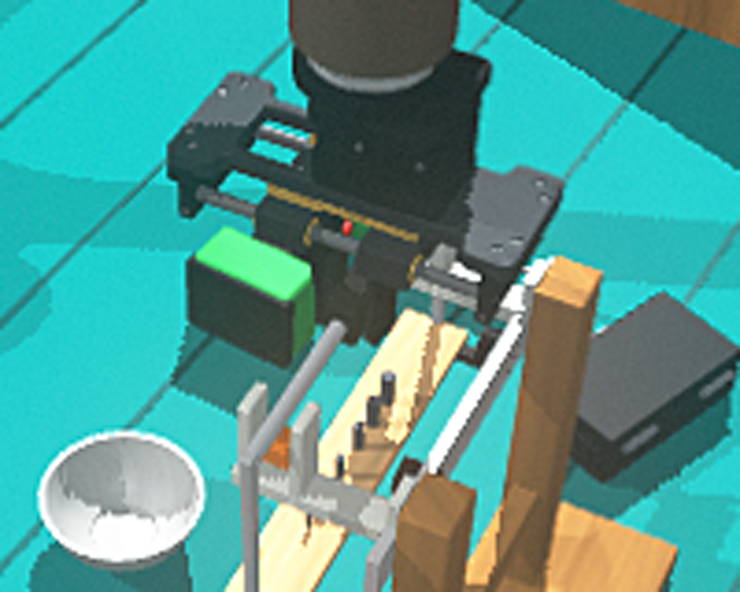

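View pics/top6z.png

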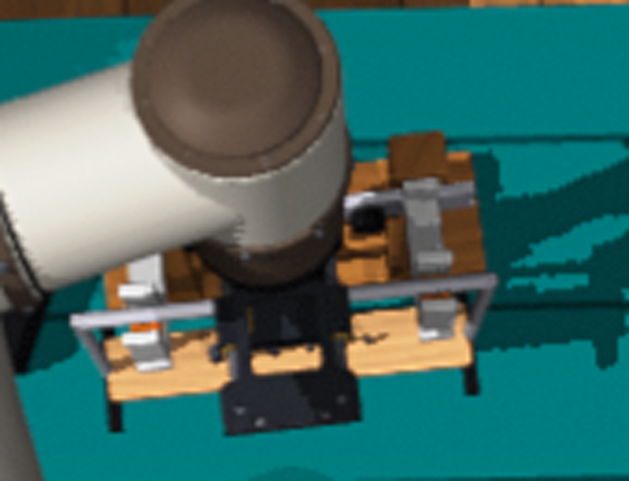

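The rail has dropped between lip and cheek of both hooks, with its near end at zoom (250,460) in the scene view. There is no contact yet. From here I'll feel my way down.

>>> {"api": "step_arm", "payload": {"moves": [[[0, 0, 0, 0, 0.1, 0, 0], [0, 0, 0, 0, 0.2, 0, 0], [0, 0, 0, 0, 0.3, 0, 0], [0, 0, 0, 0, 0.4, 0, 0], [0, 0, 0, 0, 0.5, 0, 0]]]}}

```text
time_s: 10.23
tcp_pos: [0.6216, 0.0307, 0.2844]
ee_rot: [[-0.089, -0.001, -0.996], [0.996, -0.003, -0.089], [-0.003, -1.0, 0.001]]
wrist_force: [-0.1, 0.1, -5.5]
gripper_width: 0.229
```

>>> {"api": "step_arm", "payload": {"moves": [[[0, 0, 0, 0, 0.1, 0, 0], [0, 0, 0, 0, 0.2, 0, 0], [0, 0, 0, 0, 0.3, 0, 0], [0, 0, 0, 0, 0.4, 0, 0], [0, 0, 0, 0, 0.5, 0, 0]]]}}

```text
time_s: 10.65
tcp_pos: [0.6218, 0.0307, 0.2799]
ee_rot: [[-0.089, 0.0, -0.996], [0.996, -0.003, -0.089], [-0.003, -1.0, 0.0]]
wrist_force: [-1.4, 0.8, -1.9]
gripper_width: 0.222
```

>>> {"api": "step_arm", "payload": {"moves": [[[0, 0, 0, 0, 0.05, 0, 0], [0, 0, 0, 0, 0.1, 0, 0], [0, 0, 0, 0, 0.15, 0, 0], [0, 0, 0, 0, 0.2, 0, 0], [0, 0, 0, 0, 0.2, 0, 0]]]}}

```text
time_s: 11.07
tcp_pos: [0.6218, 0.0308, 0.2777]
ee_rot: [[-0.089, 0.0, -0.996], [0.996, -0.003, -0.089], [-0.003, -1.0, 0.0]]
wrist_force: [-0.2, 1.5, -2.1]
gripper_width: 0.227
```

```bash
python3 - <<'E'
from h import *
st=r.sense();print(st['time_s'],st['wrist_force'].round(2),st['moment'].round(3),st['tcp_pos'].round(4),st['ee_rot'].round(4))
E
```

```text
11.0667 [-0.23  1.51 -2.09] [ 0.125  0.007 -0.071] [0.6218 0.0308 0.2777] [[-8.91e-02  1.00e-04 -9.96e-01]
 [ 9.96e-01 -2.90e-03 -8.91e-02]
 [-2.90e-03 -1.00e+00  2.00e-04]]
```

>>> {"api": "step_arm", "payload": {"moves": [[[0, 0, 0, 0, 0.05, 0, 0], [0, 0, 0, 0, 0.1, 0, 0], [0, 0, 0, 0, 0.15, 0, 0], [0, 0, 0, 0, 0.2, 0, 0], [0, 0, 0, 0, 0.2, 0, 0]]]}}

```text
time_s: 11.48
tcp_pos: [0.6218, 0.0308, 0.2765]
ee_rot: [[-0.089, 0.001, -0.996], [0.996, -0.003, -0.089], [-0.003, -1.0, -0.001]]
wrist_force: [-3.3, 2.3, 4.0]
gripper_width: 0.23
```

```bash
cat > q.py <<'E'
from h import *
st=r.sense();print(st['time_s'],st['wrist_force'].round(2),st['moment'].round(3),st['tcp_pos'].round(4),st['ee_rot'][2].round(4))
E
python3 q.py
```

```text
11.4833 [-3.3   2.34  4.04] [ 0.528  0.515 -0.052] [0.6218 0.0308 0.2765] [-2.9e-03 -1.0e+00 -7.0e-04]
```

>>> {"api": "step_arm", "payload": {"moves": [[[0, 0, 0, 0, 0.05, 0, 0], [0, 0, 0, 0, 0.1, 0, 0], [0, 0, 0, 0, 0.15, 0, 0], [0, 0, 0, 0, 0.2, 0, 0], [0, 0, 0, 0, 0.2, 0, 0]]]}}

```text
time_s: 11.9
tcp_pos: [0.6218, 0.0308, 0.2736]
ee_rot: [[-0.089, 0.0, -0.996], [0.996, -0.003, -0.089], [-0.003, -1.0, 0.0]]
wrist_force: [-2.3, 2.1, 3.6]
gripper_width: 0.225
```

```bash
python3 q.py
```

```text
11.9 [-2.33  2.15  3.55] [ 0.693  0.461 -0.041] [0.6218 0.0308 0.2736] [-2.8e-03 -1.0e+00  1.0e-04]
```

```bash
cat > pic.py <<'E'
import sys
from h import *
k=sys.argv[1]
for n in('scene','top'):
    c=cap(n,n+k+'.png'); 
    x,y,w,h=(260,110,140,110) if n=='scene' else (200,150,135,80)
    cv2.imwrite(f'pics/{n}{k}z.png',cv2.resize(c['image'][y:y+h,x:x+w,::-1],None,fx=5.4,fy=5.4,interpolation=2))
E
python3 pic.py 7; python3 q.py
```

```text
12.0 [-1.78  1.33  4.21] [ 0.781  0.489 -0.032] [0.6218 0.0308 0.2736] [-2.9e-03 -1.0e+00  2.0e-04]
```

View pics/scene7z.png

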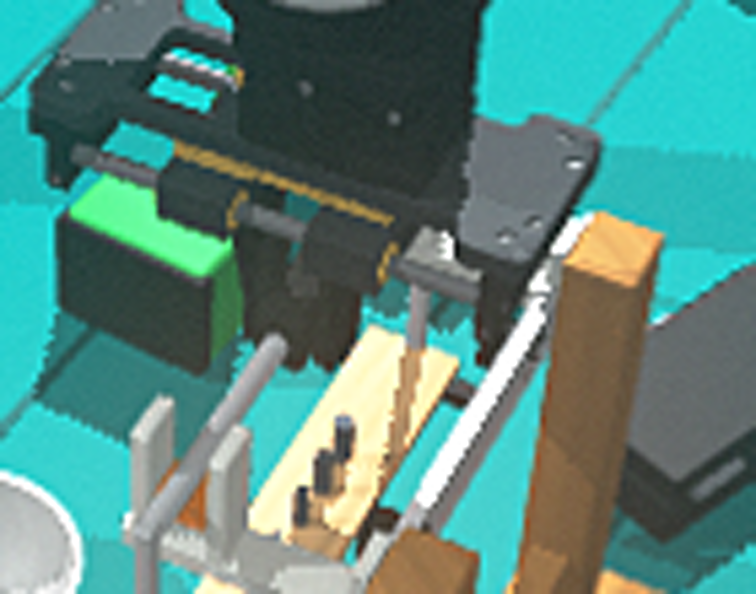

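View pics/top7z.png

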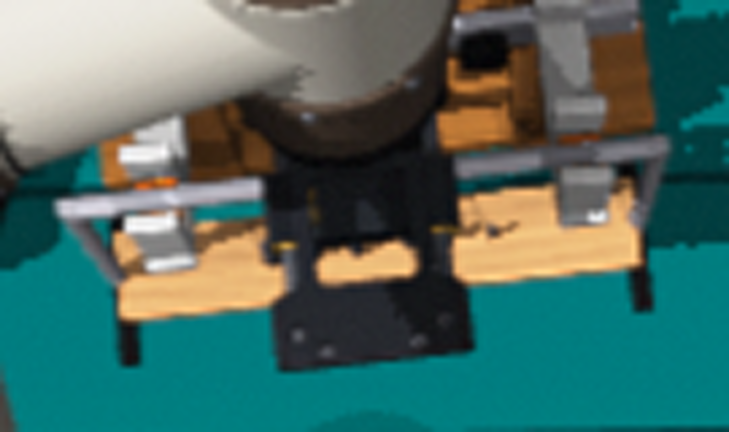

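```bash
python3 - <<'E'
from h import *; import pickle
t=pickle.load(open('pics/top7.png.pkl','rb'))
f=lambda u,v:(u/5.4+200-.41,v/5.4+150-.41)
for n,q in(('railL',(165,196)),('railR',(560,157))): print(n,plane(t,*f(*q),.281).round(4))
for n,q in(('lipL',(157,226)),('cheekL',(152,152)),('lipR',(585,178)),('cheekR',(578,108))): print(n,plane(t,*f(*q),.301).round(4))
E
```

```text
railL [0.614  0.1156 0.281 ]
railR [ 0.627  -0.0507  0.281 ]
lipL [0.5963 0.1159 0.301 ]
cheekL [0.6277 0.1183 0.301 ]
lipR [ 0.6126 -0.0599  0.301 ]
cheekR [ 0.6424 -0.0579  0.301 ]
```

>>> {"api": "step_arm", "payload": {"moves": [[[0, 0, 0, 0, 0.05, 0, 0], [0, 0, 0, 0, 0.1, 0, 0], [0, 0, 0, 0, 0.15, 0, 0], [0, 0, 0, 0, 0.2, 0, 0], [0, 0, 0, 0, 0.2, 0, 0]]]}}

```text
time_s: 12.42
tcp_pos: [0.6218, 0.0307, 0.2713]
ee_rot: [[-0.089, -0.0, -0.996], [0.996, -0.003, -0.089], [-0.003, -1.0, 0.0]]
wrist_force: [-0.9, 2.4, 4.1]
gripper_width: 0.228
```

```bash
python3 q.py
```

```text
12.4167 [-0.91  2.38  4.12] [ 0.795  0.247 -0.003] [0.6218 0.0307 0.2713] [-2.9e-03 -1.0e+00  4.0e-04]
```

>>> {"api": "step_arm", "payload": {"moves": [[[0, 0, 0, 0, 0.05, 0, 0], [0, 0, 0, 0, 0.1, 0, 0], [0, 0, 0, 0, 0.15, 0, 0], [0, 0, 0, 0, 0.2, 0, 0], [0, 0, 0, 0, 0.2, 0, 0]]]}}

```text
time_s: 12.83
tcp_pos: [0.6218, 0.0308, 0.2694]
ee_rot: [[-0.089, -0.0, -0.996], [0.996, -0.003, -0.089], [-0.003, -1.0, 0.0]]
wrist_force: [0.6, 2.7, 3.8]
gripper_width: 0.227
```

```bash
python3 q.py
```

```text
12.8333 [0.61 2.73 3.78] [0.86  0.061 0.001] [0.6218 0.0308 0.2694] [-2.9e-03 -1.0e+00  4.0e-04]
```

>>> {"api": "step_arm", "payload": {"moves": [[[0, 0, 0, 0, 0.05, 0, 0], [0, 0, 0, 0, 0.1, 0, 0], [0, 0, 0, 0, 0.15, 0, 0], [0, 0, 0, 0, 0.2, 0, 0], [0, 0, 0, 0, 0.2, 0, 0]]]}}

```text
time_s: 13.25
tcp_pos: [0.6218, 0.0308, 0.2674]
ee_rot: [[-0.089, -0.0, -0.996], [0.996, -0.003, -0.089], [-0.003, -1.0, 0.0]]
wrist_force: [0.5, 1.9, 4.0]
gripper_width: 0.226
```

```bash
python3 q.py
```

```text
13.25 [0.48 1.91 3.96] [ 0.952 -0.187  0.003] [0.6218 0.0308 0.2674] [-2.9e-03 -1.0e+00  4.0e-04]
```

>>> {"api": "step_arm", "payload": {"moves": [[[0, 0, 0, 0, 0.05, 0, 0], [0, 0, 0, 0, 0.05, 0, 0], [0, 0, 0, 0, 0.1, 0, 0], [0, 0, 0, 0, 0.1, 0, 0], [0, 0, 0, 0, 0.1, 0, 0]]]}}

```text
time_s: 13.67
tcp_pos: [0.6218, 0.0307, 0.2665]
ee_rot: [[-0.089, -0.0, -0.996], [0.996, -0.003, -0.089], [-0.003, -1.0, 0.0]]
wrist_force: [0.7, 3.7, 4.2]
gripper_width: 0.225
```

```bash
python3 q.py
```

```text
13.6667 [0.74 3.68 4.19] [ 0.972 -0.292  0.005] [0.6218 0.0307 0.2665] [-2.9e-03 -1.0e+00  4.0e-04]
```

>>> {"api": "step_arm", "payload": {"moves": [[[0, 0, 0, 0, 0.05, 0, 0], [0, 0, 0, 0, 0.05, 0, 0], [0, 0, 0, 0, 0.1, 0, 0], [0, 0, 0, 0, 0.1, 0, 0], [0, 0, 0, 0, 0.1, 0, 0]]]}}

```text
time_s: 14.08
tcp_pos: [0.6218, 0.0307, 0.2655]
ee_rot: [[-0.089, -0.0, -0.996], [0.996, -0.003, -0.089], [-0.003, -1.0, 0.0]]
wrist_force: [0.5, 3.7, 4.0]
gripper_width: 0.227
```

>>> {"api": "step_arm", "payload": {"moves": [[[0, 0, 0, 0, 0.05, 0, 0], [0, 0, 0, 0, 0.05, 0, 0], [0, 0, 0, 0, 0.1, 0, 0], [0, 0, 0, 0, 0.1, 0, 0], [0, 0, 0, 0, 0.1, 0, 0]]]}}

```text
time_s: 14.5
tcp_pos: [0.6218, 0.0307, 0.265]
ee_rot: [[-0.089, 0.0, -0.996], [0.996, -0.003, -0.089], [-0.003, -1.0, 0.0]]
wrist_force: [0.8, 3.6, 5.6]
gripper_width: 0.226
```

```bash
python3 q.py; python3 pic.py 8
```

```text
14.5 [0.84 3.56 5.59] [ 0.988 -0.226 -0.031] [0.6218 0.0307 0.265 ] [-0.0032 -1.      0.    ]
```

View pics/scene8z.png

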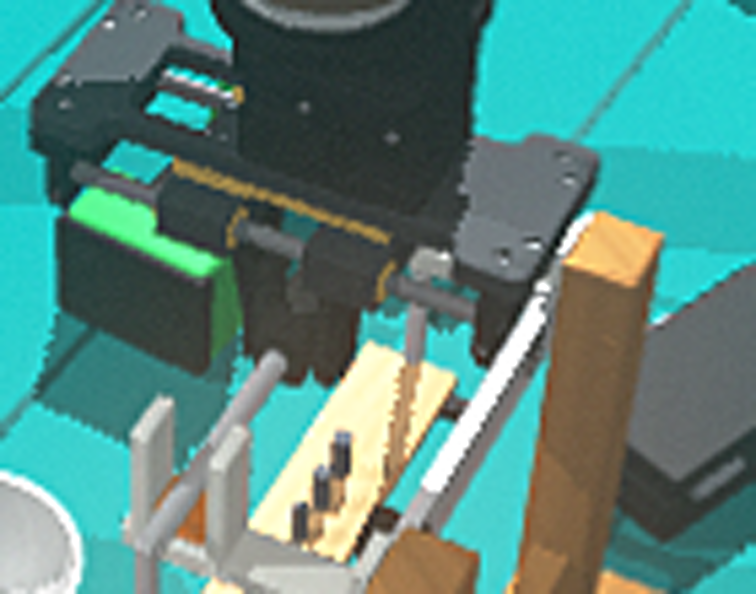

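The rail is going down in the near hook with the orange still visible below it, and Fz has begun to rise, so one side is nearing its stop. I'll use finer steps.

>>> {"api": "step_arm", "payload": {"moves": [[[0, 0, 0, 0, 0.05, 0, 0], [0, 0, 0, 0, 0.05, 0, 0], [0, 0, 0, 0, 0.05, 0, 0], [0, 0, 0, 0, 0.05, 0, 0], [0, 0, 0, 0, 0.05, 0, 0]]]}}

```text
time_s: 15.02
tcp_pos: [0.6218, 0.0307, 0.2649]
ee_rot: [[-0.089, 0.001, -0.996], [0.996, -0.003, -0.089], [-0.003, -1.0, -0.0]]
wrist_force: [-0.4, 3.9, 7.3]
gripper_width: 0.222
```

```bash
python3 q.py
```

```text
15.0167 [-0.4   3.94  7.28] [ 1.031 -0.073  0.012] [0.6218 0.0307 0.2649] [-3.3e-03 -1.0e+00 -3.0e-04]
```

>>> {"api": "step_arm", "payload": {"moves": [[[0, 0, 0, 0, 0.05, 0, 0], [0, 0, 0, 0, 0.05, 0, 0], [0, 0, 0, 0, 0.05, 0, 0], [0, 0, 0, 0, 0.05, 0, 0], [0, 0, 0, 0, 0.05, 0, 0]]]}}

```text
time_s: 15.43
tcp_pos: [0.6218, 0.0307, 0.2649]
ee_rot: [[-0.089, 0.001, -0.996], [0.996, -0.003, -0.089], [-0.003, -1.0, -0.001]]
wrist_force: [-0.5, 5.2, 9.0]
gripper_width: 0.227
```

```bash
python3 q.py
```

```text
15.4333 [-0.52  5.23  8.99] [ 1.032  0.114 -0.048] [0.6218 0.0307 0.2649] [-3.4e-03 -1.0e+00 -8.0e-04]
```

```bash
python3 pic.py 9; python3 q.py
```

```text
15.5333 [-0.02  3.47  8.09] [ 1.099  0.075 -0.079] [0.6218 0.0307 0.2649] [-3.3e-03 -1.0e+00 -7.0e-04]
```

View pics/scene9z.png

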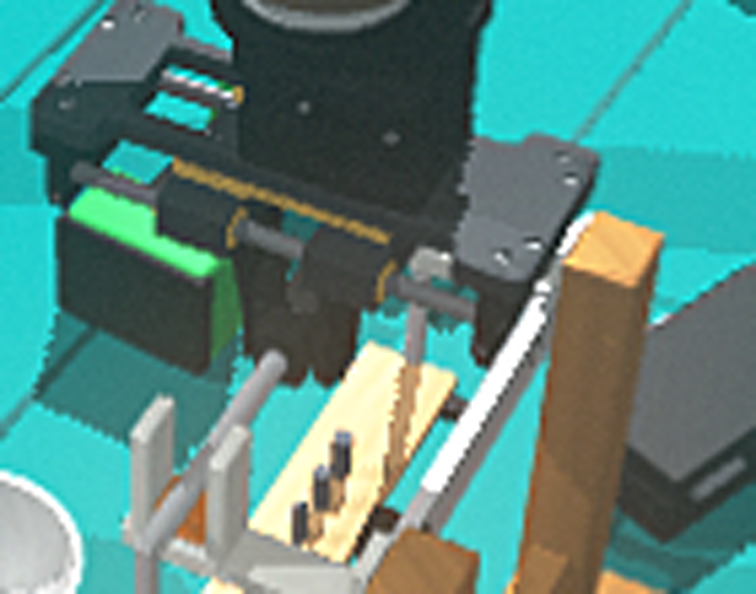

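View pics/top9z.png

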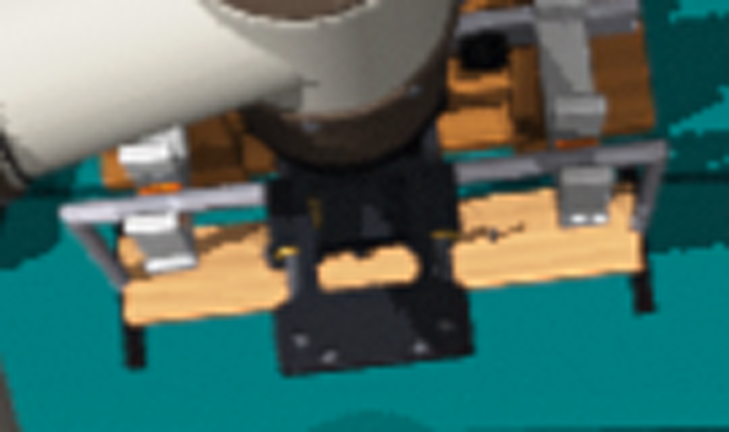

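View pics/scene9.png

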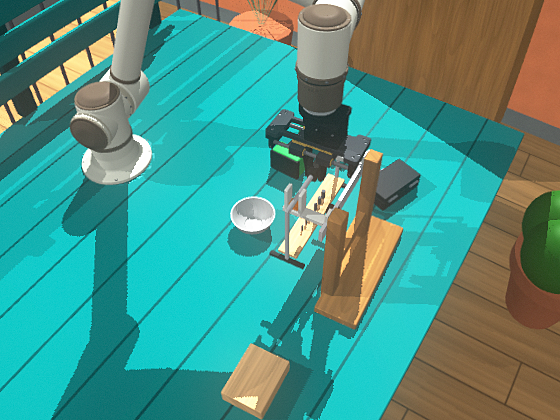

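```bash
python3 - <<'E'
from h import *; import pickle
for k,a,b in((3,None,None),(7,(150,521),(665,144)),(9,(151,537),(662,151))):
    if a is None: continue
    s=pickle.load(open(f'pics/scene{k}.png.pkl','rb'));t=pickle.load(open(f'pics/top{k}.png.pkl','rb'))
    p,e=tri(s,(a[0]/5.4+260-.41,a[1]/5.4+110-.41),t,(b[0]/5.4+200-.41,b[1]/5.4+150-.41)); print(k,p.round(4),round(e,4))
    # scene-only height given plane y of the end
    o,d=ray(s,a[0]/5.4+260-.41,a[1]/5.4+110-.41); l=(0.632-o[0])/d[0]; print(' on x=.632:',(o+d*l).round(4))
E
```

```text
7 [ 0.632  -0.093   0.2862] 0.0044
 on x=.632: [ 0.632  -0.0889  0.2829]
9 [ 0.6318 -0.0923  0.2767] 0.0049
 on x=.632: [ 0.632  -0.0882  0.2736]
```

The near rail end sits about 7 mm higher relative to the TCP than it did before contact. So the rail has pivoted to fit an uneven pair of hooks. The TCP stopped dead at 0.2649, about 12 mm below where both sides touched. I'll press a little more, with a small roll each way, to confirm neither side yields further.

>>> {"api": "step_arm", "payload": {"moves": [[[0, 0, 0.01, 0, 0.05, 0, 0], [0, 0, 0.02, 0, 0.05, 0, 0], [0, 0, 0.03, 0, 0.05, 0, 0], [0, 0, 0.03, 0, 0.05, 0, 0], [0, 0, 0.03, 0, 0.05, 0, 0]]]}}

```text
time_s: 15.95
tcp_pos: [0.6218, 0.0306, 0.2648]
ee_rot: [[-0.089, 0.004, -0.996], [0.995, -0.033, -0.089], [-0.033, -0.999, -0.001]]
wrist_force: [-0.9, 3.5, 9.8]
gripper_width: 0.228
```

```bash
python3 q.py
```

```text
15.95 [-0.93  3.52  9.84] [ 1.252  0.254 -0.008] [0.6218 0.0306 0.2648] [-0.0335 -0.9994 -0.0012]
```

>>> {"api": "step_arm", "payload": {"moves": [[[0, 0, -0.02, 0, 0, 0, 0], [0, 0, -0.04, 0, 0, 0, 0], [0, 0, -0.06, 0, 0.03, 0, 0], [0, 0, -0.06, 0, 0.03, 0, 0], [0, 0, -0.06, 0, 0.03, 0, 0]]]}}

```text
time_s: 16.37
tcp_pos: [0.6219, 0.0303, 0.2647]
ee_rot: [[-0.089, -0.001, -0.996], [0.996, 0.027, -0.089], [0.027, -1.0, -0.001]]
wrist_force: [-0.1, 3.1, 10.7]
gripper_width: 0.228
```

```bash
python3 q.py
```

```text
16.3667 [-0.08  3.13 10.69] [ 0.981  0.261 -0.044] [0.6219 0.0303 0.2647] [ 0.0267 -0.9996 -0.0014]
```

No give on either side with about 15 N of total contact. Next I'll level the tool and hold one more moment pressed, then relax and open.

>>> {"api": "step_arm", "payload": {"moves": [[[0, 0, 0.015, 0, 0.05, 0, 0], [0, 0, 0.03, 0.05, 0.05, 0, 0], [0, 0, 0.03, 0.05, 0.05, 0, 0], [0, 0, 0.03, 0.05, 0.05, 0, 0], [0, 0, 0.03, 0.05, 0.05, 0, 0]]]}}

```text
time_s: 16.78
tcp_pos: [0.6219, 0.0302, 0.2646]
ee_rot: [[-0.089, 0.002, -0.996], [0.996, -0.005, -0.089], [-0.005, -1.0, -0.002]]
wrist_force: [-0.2, 1.0, 10.6]
gripper_width: 0.227
```

```bash
python3 q.py; python3 pic.py 10
```

```text
16.7833 [-0.22  0.99 10.57] [ 0.567  0.171 -0.044] [0.6219 0.0302 0.2646] [-0.0047 -1.     -0.0016]
```

View pics/top10z.png

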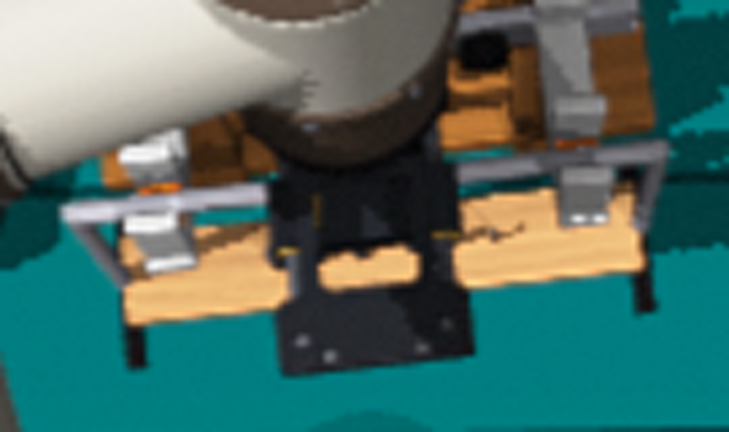

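Both rail ends are still centred in the throats (orange slivers at (158,190) and (575,145)). Before letting go, I'll measure the rail's tilt from its line in the scene view, before contact and now.

```bash
python3 - <<'E'
from h import *; import pickle
c6=pickle.load(open('pics/scene6.png.pkl','rb'));c10=pickle.load(open('pics/scene10.png.pkl','rb'))
# crops of the rail for viewing
for k,c in((6,c6),(10,c10)):
    cv2.imwrite(f'pics/r{k}.png',cv2.resize(c['image'][165:225,275:325,::-1],None,fx=10,fy=10,interpolation=2))
yaw=np.radians(5.0)
for z,n in((.2968,6),(.2722,10)):
  for roll in(-.06,-.04,-.02,0,.02,.04):
    d=np.array([-np.sin(yaw)*np.cos(roll),np.cos(yaw)*np.cos(roll),np.sin(roll)])
    g=np.array([.6218,.0306,z]); a,b=proj(c10,g-.125*d),proj(c10,g-.05*d)
    print(n,roll,a.round(1),b.round(1),'angle',np.degrees(np.arctan2(-(b-a)[1],(b-a)[0])).round(2))
E
```

```text
6 -0.06 [286.3 200.3] [304.5 175.9] angle 53.32
6 -0.04 [286.3 201.3] [304.5 176.3] angle 53.93
6 -0.02 [286.3 202.2] [304.4 176.7] angle 54.53
6 0 [286.3 203.1] [304.4 177. ] angle 55.1
6 0.02 [286.3 203.9] [304.4 177.4] angle 55.65
6 0.04 [286.3 204.8] [304.4 177.7] angle 56.18
10 -0.06 [286.3 209. ] [304.1 184.6] angle 53.77
10 -0.04 [286.2 209.9] [304.1 185. ] angle 54.35
10 -0.02 [286.2 210.8] [304.1 185.4] angle 54.92
10 0 [286.2 211.6] [304.1 185.7] angle 55.47
10 0.02 [286.2 212.5] [304. 186.] angle 56.0
10 0.04 [286.2 213.3] [304.  186.4] angle 56.51
```

View pics/r6.png

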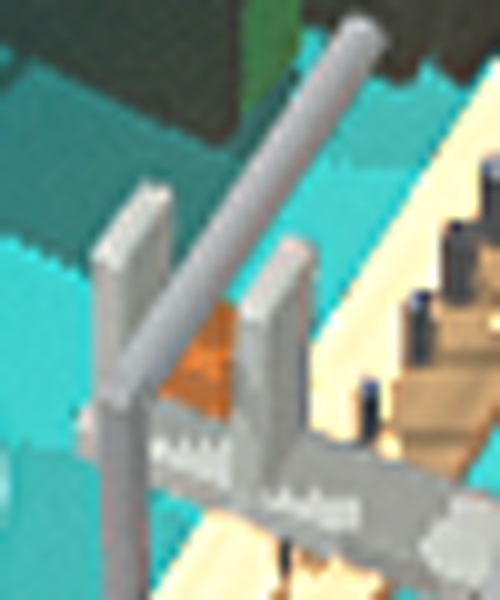

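View pics/r10.png

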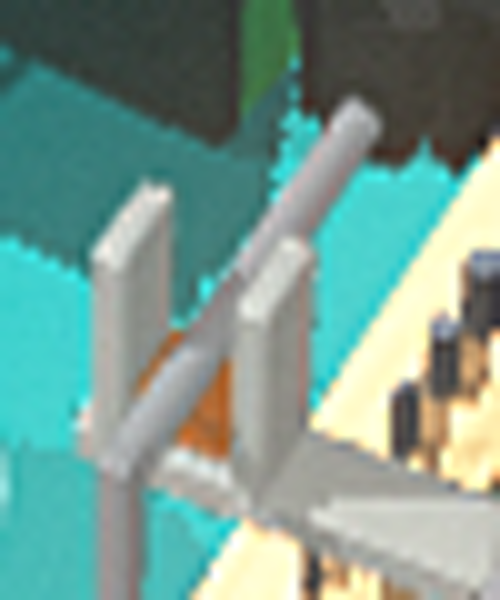

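Before contact the rail line stood at about 56.2° (−y end sagging by roughly 0.04 rad); now it is at about 55.6°, which is level. That agrees with the equal lip heights I measured (0.301 both) and a home height of about 0.271 against the present 0.2725. Both sides are home. I'll relax slightly and open only partly, so the fingers stay clear of the cross bar.

>>> {"api": "step_arm", "payload": {"moves": [[[0, 0, 0, 0, -0.05, 0, 0], [0, 0, 0, 0, -0.1, 0, 0], [0, 0, 0, 0, -0.15, 0, 0], [0, 0, 0, 0, -0.15, 0, 0], [0, 0, 0, 0, -0.15, 0, 0]]]}}

```text
time_s: 17.3
tcp_pos: [0.6219, 0.0302, 0.2646]
ee_rot: [[-0.088, 0.001, -0.996], [0.996, -0.004, -0.088], [-0.004, -1.0, -0.0]]
wrist_force: [0.6, 0.9, 6.3]
gripper_width: 0.226
```

```bash
python3 q.py
```

```text
17.3 [0.58 0.87 6.28] [ 0.443 -0.349 -0.027] [0.6219 0.0302 0.2646] [-4.4e-03 -1.0e+00 -4.0e-04]
```

>>> {"api": "step_arm", "payload": {"moves": [[[0, 0, 0, 0, -0.05, 0, 0], [0, 0, 0, 0, -0.1, 0, 0], [0, 0, 0, 0, -0.15, 0, 0], [0, 0, 0, 0, -0.15, 0, 0], [0, 0, 0, 0, -0.15, 0, 0]]]}}

```text
time_s: 17.72
tcp_pos: [0.6215, 0.0304, 0.2647]
ee_rot: [[-0.088, -0.001, -0.996], [0.996, -0.004, -0.088], [-0.004, -1.0, 0.002]]
wrist_force: [2.9, -1.9, 1.5]
gripper_width: 0.227
```

>>> {"api": "step_arm", "payload": {"moves": [[[0, 0, 0, 0, 0, 0, 26], [0, 0, 0, 0, 0, 0, 30], [0, 0, 0, 0, 0, 0, 35], [0, 0, 0, 0, 0, 0, 40], [0, 0, 0, 0, 0, 0, 45]]]}}

```text
time_s: 18.13
tcp_pos: [0.6209, 0.0313, 0.2646]
ee_rot: [[-0.089, -0.003, -0.996], [0.996, -0.003, -0.089], [-0.003, -1.0, 0.003]]
wrist_force: [-1.1, -0.2, 1.1]
gripper_width: 0.4
```

>>> {"api": "step_arm", "payload": {"moves": [[[0, 0, 0, 0, 0, 0, 48], [0, 0, 0, 0, 0, 0, 48], [0, 0, 0, 0, 0, 0, 48], [0, 0, 0, 0, 0, 0, 48], [0, 0, 0, 0, 0, 0, 48]]]}}

```text
time_s: 18.55
tcp_pos: [0.6216, 0.0312, 0.2652]
ee_rot: [[-0.089, -0.001, -0.996], [0.996, -0.003, -0.089], [-0.003, -1.0, 0.001]]
wrist_force: [-0.4, 0.4, -0.3]
gripper_width: 0.481
```

```bash
python3 q.py; python3 pic.py 11
```

```text
18.55 [-0.37  0.41 -0.3 ] [ 0.032 -0.051  0.034] [0.6216 0.0312 0.2652] [-3.e-03 -1.e+00  8.e-04]
```

View pics/scene11z.png

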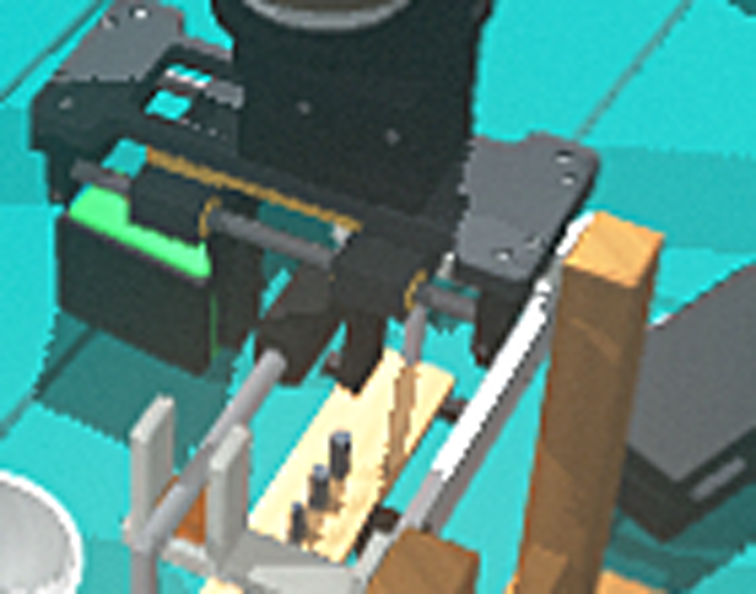

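The jaws are free on both sides (forces about 0) and the rack hangs in the hooks. I'll raise the tool straight up.

>>> {"api": "step_arm", "payload": {"moves": [[[0, 0, 0, 0, -0.7, 0, 48], [0, 0, 0, 0, -1.8, 0, 48], [0, 0, 0, 0, -3.2, 0, 48], [0, 0, 0, 0, -5, 0, 48], [0, 0, 0, 0, -7, 0, 48]]]}}

```text
time_s: 19.07
tcp_pos: [0.6215, 0.0313, 0.3367]
ee_rot: [[-0.089, -0.001, -0.996], [0.996, -0.003, -0.089], [-0.003, -1.0, 0.001]]
wrist_force: [0.0, -0.0, 0.7]
gripper_width: 0.48
```

>>> {"api": "step_arm", "payload": {"moves": [[[0, 0, 0, 0, -2, 2, 48], [0, 0, 0, 0, -3, 5, 48], [0, 0, 0, 0, -4, 8.5, 48], [0, 0, 0, 0, -4, 12, 48], [0, 0, 0, 0, -4, 15, 48]]]}}

```text
time_s: 19.48
tcp_pos: [0.4707, 0.0178, 0.3775]
ee_rot: [[-0.089, 0.003, -0.996], [0.996, -0.002, -0.089], [-0.002, -1.0, -0.003]]
wrist_force: [0.9, 0.1, -0.6]
gripper_width: 0.481
```

>>> {"api": "step_arm", "payload": {"moves": [[[0, 0, 0, 0, 0, 2, 48], [0, 0, 0, 0, 0, 3, 48], [0, 0, 0, 0, 0, 3, 48], [0, 0, 0, 0, 0, 3, 48], [0, 0, 0, 0, 0, 3, 48]]]}}

```text
time_s: 19.9
tcp_pos: [0.4434, 0.0158, 0.3754]
ee_rot: [[-0.089, -0.0, -0.996], [0.996, -0.003, -0.089], [-0.003, -1.0, 0.001]]
wrist_force: [0.1, -0.0, 0.4]
gripper_width: 0.48
```

```bash
python3 q.py; python3 pic.py 12
```

```text
19.9 [ 0.07 -0.02  0.44] [ 0.148 -0.033 -0.018] [0.4434 0.0158 0.3754] [-3.1e-03 -1.0e+00  5.0e-04]
```

View pics/scene12z.png

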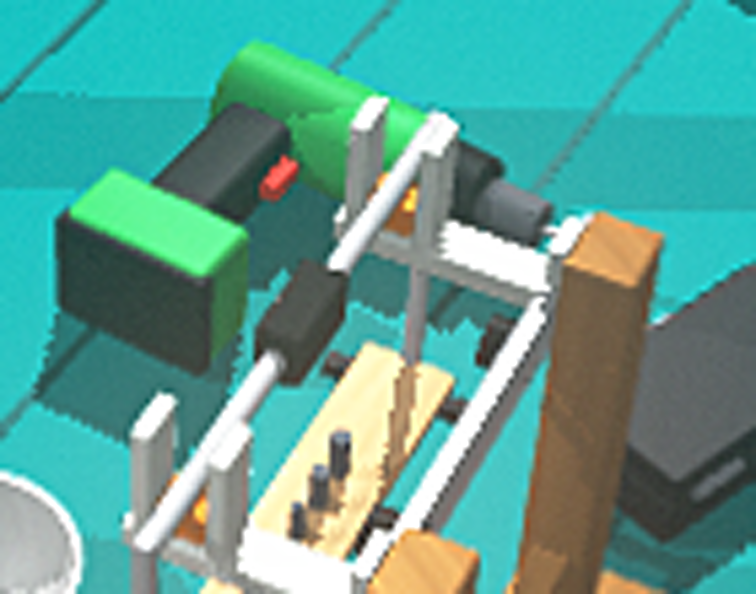

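View pics/top12.png

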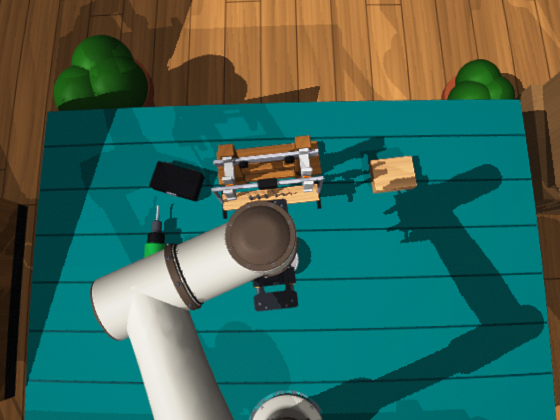

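The rack hangs with its rail about 100 px (zoomed) below the lip tops in both hooks. Left is about 100 px at (380,205) and right about 103 px at (172,505), so both sides are equally deep. The arm is clear and the other items are in place. Handing in.

```bash
python3 - <<'E'
from h import *
import pickle
a=pickle.load(open('pics/scene0.png.pkl','rb'))['image'].astype(int); b=cap('scene','scene13.png')['image'].astype(int); c=pickle.load(open('pics/scene12.png.pkl','rb'))['image'].astype(int)
print('12 vs 13 max diff in rack region',np.abs(b-c)[110:270,270:400].mean())
for n,(x,y,w,h) in dict(case=(372,160,50,50),block=(218,340,75,78),bowl=(228,195,50,45)).items(): print(n,np.abs(a-b)[y:y+h,x:x+w].mean().round(1))
# rail tilt from the scene/top line: level check
cc=pickle.load(open('pics/scene12.png.pkl','rb')); yaw=np.radians(5)
for roll in(-.04,0,.04):
    d=np.array([-np.sin(yaw),np.cos(yaw),roll]);g=np.array([.6218,.0306,.2722]);p,q=proj(cc,g-.125*d),proj(cc,g+.125*d);print(roll,p.round(1),q.round(1),'meas',(145/5.4+259.6,540/5.4+109.6),(438/5.4+259.6,122/5.4+109.6))
print(r.finish_job())
E
```

```text
12 vs 13 max diff in rack region 1.705400641025641
case 5.9
block 19.0
bowl 5.3
-0.04 [286.2 209.9] [340.  134.9] meas (286.45185185185187, 209.6) (340.7111111111111, 132.19259259259258)
0 [286.2 211.6] [340.2 133.1] meas (286.45185185185187, 209.6) (340.7111111111111, 132.19259259259258)
0.04 [286.2 213.3] [340.4 131.4] meas (286.45185185185187, 209.6) (340.7111111111111, 132.19259259259258)
the job is handed in; nothing more can be done
None
```

The rack is hanging on both hooks and the job is handed in, with no verdict reported back. I gripped the black grip, laid the rail into both throats and pressed it down. I let go only once pushing further gave no more travel.

- **Pressing home:** the tool stopped dead about 12 mm below where both sides touched. A harder push (about 15 N in total against the stand) and a small roll each way moved it no more than 0.3 mm. The saddle positions themselves can't be read, so "home" rests on this and on the pictures.
- **After letting go:** the last pictures show the rail centred in both throats and equally deep below both lips. It is level to about 0.02 rad, at roughly 272 mm height (12 mm above nominal). The rack did not move between the last two pictures, and the arm was clear with no force on it.
- **Other items:** the arm never touched the drill, bit case, bowl or block. The case and bowl look unchanged. The block's patch of the picture differs more from the first one (19 against about 5–6 for the others). I take that to be the arm's shadow, because the top view shows the block where it was. The drill is partly behind the arm in the last top view, but looks in place in the scene view.
- **Disagreements:** the two camera views put the rail's near end 3 to 5 mm apart. The rack also sagged about 0.04 rad in the jaws while carried, and levelled when the rail met the hooks.

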